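Fetch the square-ended quoin key from the back of a crowded hook and lock up a forme

ROBOT

A 6-joint arm with a two-finger parallel gripper is mounted at the origin on a cart in front of the work surface, level with it; the furniture and walls round the work are solid. World frame = base frame: x ahead of the robot, y to its left, z up, the work surface at z = 0. Lengths are in m, angles in rad, forces in N, time in s.
With the tool pointing down it reaches from about 0.275 to 0.975 m from the base axis. Payload 8.4 kg.
Tool frame: the origin (TCP) lies on the centre line of the jaws, within the pads' length; the fingertips stand 19 mm ahead of it and the grasp point (between the pads) is the TCP; z points along the fingers, y is the direction in which the jaws open and shut (so a half turn about z gives the same grasp; the last joint's range is limited). The gripper opens to 92 mm and grips with 3 to 60 N. Pads are 20 mm wide; open, the fingers measure 128 mm over their backs; the gripper's body (75 mm by 189 mm) begins 69 mm behind the grasp point.
Start: joints at [1.305, 0.353, 1.633, -0, 1.155, -0.002], TCP at [0.163, 0.603, 0.234] pointing down, gripper open.
Joint ranges: [-2.63, 2.63], [-0.92, 2.1], [0.06, 2.66], [-1.3, 4.44], [0, 2.69], [-3.02, 3.02]. Speed limits (rad/s): [2.22, 2.22, 2.79, 3.14, 3.14, 3.14].

INTERFACE

Orientations are given as a unit quaternion [w, x, y, z].
In Python, from rig import env gives the robot as it stands.
- The arm moves only by the shell command python3 -m jog 'ROWS'. ROWS is JSON, a list of rows, each a list of 7 numbers: the turn, a rotation vector about the tool's x, y, z in rad, then the shift along the tool's x, y, z in mm, then the finger opening in mm, from 0 to 91.9. A call has exactly 10 rows; each row is the pose to reach, as a shift and turn from the pose commanded when the call began, along the tool's axes at that moment; what a row does not reach only later rows make up. A row lasts 1/12 s, in which the tool goes at most 41.7 mm and 7.16 degrees, less where a joint would pass 70% of its speed; a pose out of reach is approached as far as the arm can. A call with a gripper value outside its range is refused whole. The fingers move at their own pace and stop on an object; the grip force is fixed at half the most. Time passes only in rows, so rows that repeat a pose let the fingers close, or fill a call up. It gives the time, the measured TCP pose, the force and the opening at its end, in the units of the state.
- env.get_state(): the state, without advancing time (a new reading comes with each control period).
- env.snapshot(name): name is "scene" or "top" or "wrist"; returns a dict with "color" (420x560x3 uint8, blue, green, red), "mtx" (3x3 intrinsics, pixels), "D" ([k1, k2, p1, p2, k3] as OpenCV has them; the pictures are not rectified), "position" and "orientation" of the camera in the world; the wrist camera has in their place "hand_eye" (4x4, takes a point from camera to tool coordinates, whose origin is the TCP and whose axes are the flange's). Camera axes: x right, y up, looking along -z (the intrinsics and any distortion apply to the point x, -y, -z); pixel columns grow to the right and rows downward; lengths in m; the calibration is good to about 2 mm. A picture is of the moment at which its call begins: read the wrist's pose just before it. There is no depth.
- env.sign_off(): hands the job in, once; it reports no verdict.
The state is a dict: "time_s": time; "joint_positions": joint angles; "qvel": joint speeds; "effort": joint torques, N m; "ee_pos": TCP position; "eef_rot": TCP orientation; "force": force on the tool from outside, world axes, zero at the start; "ft_torque": the same for the moment, N m; "grip_width": finger opening in m.
Only numpy, scipy, OpenCV 4.12 (cv2) and the standard library are available. Lean on these libraries where they do the work, as an engineer would, in place of code of your own. Each camera call takes 0.05 s, during which the arm holds its last target.

TASK

The square-ended key that fits the quoin of the forme (the page of type in the iron frame) hangs rearmost on the crowded hook of the tool rack. Hang the two keys in front of it on the spare hook, without wrenching the hooks, then take the square-ended key, set it into the quoin's square socket and turn it clockwise (seen from above) until you feel the forme is held: snug, as for a first lock-up before planing, not forced hard. Let go and leave the square-ended key standing in the quoin, the other two keys hanging on the spare hook and everything else on the stone as it was.

Things in the scene. Friction and masses are not known exactly. Their poses are not given: they have to be found in the camera images.
- rack: Fixed bench rack: steel foot 115 x 230 x 12 mm, upright wooden board 210 mm wide, top edge 194 mm above the table. Origin: middle of the foot at table height; x from the key side (facing the robot) to the back, y left, z up. The board's front face is 23 mm behind the origin. Two identical steel hooks stick out of it 110 mm apart; which one is loaded varies.
- hook_full: The crowded hook, fixed to the board: level round bar 8 mm thick, 165 mm above the table, straight for 78 mm along its own -x, then rising 8 mm over 10 mm into a lip. Origin on the bar's axis at the board face; x into the board, y left, z up. Eyes hang with their middle 6 mm below the axis; to pass the lip the middle must be raised to about 4 mm (2 to 6) above the axis, then drawn along -x.
- hook_spare: The spare hook, empty at the start; same shape, size, height and frame as the crowded hook. It takes two keys one behind the other (eye middles between 12 and 70 mm from the board).
- square_key: Square-ended steel key, rearmost (22 mm from the board; keys hang about 20 mm apart). Bow: block 40 mm wide (own y) x 38 high x 12 thick (own x, along the hook) with a 20 mm square eye; origin in the eye's middle, z up. Below it a 10 mm round shank, then a 12 mm square end (sides along x, y), last 5 mm stepped to 7.5; tip 97 mm below the origin. 90 g. Grip firmly (50 N) across the 40 mm from above.
- square_key_tip (a point): Point in the middle of the square-ended key's lower end.
- blade_key: Blade key, one of the two in front: same bow, eye and origin as the square-ended key; 12 mm shank and a flat end like a wide screwdriver, 22 x 6 mm, lowest point 91 mm below the origin, 120 g. Foremost or second.
- tube_key: Tube key, the other of the two in front: same bow, eye and origin; 10 mm shank and a round 18 mm end, lowest point 107 mm below the origin, 110 g. Foremost or second.
- chase: Iron frame (chase) fixed on the table, 238 x 200 x 19 mm, packed with type and furniture up to 30 mm high. Origin: its middle at table height; z up. The quoin lies along its -y side and presses along the chase's +y.
- quoin: The quoin, fixed in the chase with the same axes: two steel bars 80 mm long (along x), 18 mm high, with a cam between them. Origin under the cam's centre at table height.
- quoin_socket (a point): Centre of the mouth of the cam's square socket, 21 mm above the table, facing up: 13.2 mm square, 15 mm deep. At cam angle 0 its sides lie along the quoin's x and y; they turn with the cam.
- quoin_cam (a joint): Cam angle (rad): starts at 0 to 0.2, grows as the key turns clockwise from above, at most 1.6. Pushes the jaw out 5 mm per rad, stays where left, resists with about 0.2 N m of friction plus 0.005 N m per newton of clamping. The play differs each time (the jaw begins to bear at a cam angle between 0.4 and 1.1); then stiff springs behind the jaw make the clamping climb about 100 N per rad.
- quoin_jaw: The quoin's moving bar, 80 x 10 x 16 mm. Origin: the quoin's origin moved by the jaw's travel; its working face is 26 mm to the +y side of that.
- filler: Loose metal furniture block 50 x 26 x 22 mm in the chase that the jaw presses on; it backs against a loose block of type lines, which backs against a fixed block. Origin: centre of its underside.
- bodkin_loose: Bystander: bodkin 109 mm long with a wooden handle, lying left of the chase. Leave it alone. Origin: centre of its underside.
- stick: Bystander: steel composing stick 48 x 190 x 20 mm lying in front of the rack. Leave it alone. Origin: centre of its underside.
- spare_h: Bystander: metal furniture block with H ends, 50 x 82 x 26 mm, beside the rack. Leave it alone. Origin: centre of its underside.
- spare_w: Bystander: wooden furniture block 60 x 24 x 18 mm, at the front of the table. Leave it alone. Origin: centre of its underside.
- spare_s: Bystander: steel reglet 70 x 12 x 22 mm behind the chase. Leave it alone. Origin: centre of its underside.
Not all that is in view belongs to the job. What is shaped like the square_key but brown or orange is not meant.

How it is judged:
By the outcome, as a careful person would: the job done as asked, in the order asked, and still so for the second after the job is handed in, with the robot touching nothing.
It also fails if it takes over 72 s, if anything falls off the work surface, if the arm or the gripper's body presses on something with over 40 N, if the wrist force passes 120 N, or if a joint passes its speed limit or range.

## Working session

There is one attempt and no reset: what is moved stays moved. The work goes in short steps, Python scripts to look and compute and a shell command to move; the robot and the scene stay as the last step left them, time stands still between calls to the robot, and variables do not carry over. Pictures are saved under pics/ and viewed, and the job is handed in when it is done.

```bash
ls; mkdir -p pics; python3 - <<'E'
from rig import env
import cv2
s=env.get_state(); print(s)
for n in("scene","top","wrist"):
    d=env.snapshot(n); cv2.imwrite(f"pics/{n}0.png",d["color"])
    print(n,{k:(v.tolist() if hasattr(v,'tolist') else v) for k,v in d.items() if k!="color"})
E
```

```text
pics
{'time_s': 0.0, 'joint_positions': array([ 1.30460097e+00,  3.53682676e-01,  1.63415217e+00, -8.88427751e-06,
        1.15519994e+00, -2.41146687e-03]), 'qvel': array([-0.00212969,  0.00023864,  0.00031784, -0.00044734,  0.00013367,
        0.00121539]), 'effort': array([-2.36172935e-03, -5.93840718e+01, -3.34197879e+01,  6.95919874e-02,
        2.32658163e-02, -1.01519943e-04]), 'ee_pos': array([0.16284143, 0.60291015, 0.2328344 ]), 'eef_rot': array([-9.25247230e-05,  1.31508076e-01,  9.91314837e-01, -7.15117349e-04]), 'force': array([ 0.62128854,  0.34605283, -0.16257343]), 'ft_torque': array([-0.02763433, -0.01579957, -0.00915447]), 'grip_width': 0.09201308134049838}
scene {'mtx': [[444.24240679286527, 0.0, 284.62273317972637], [0.0, 444.24240679286527, 216.87191081365364], [0.0, 0.0, 1.0]], 'D': [0.013242543143764907, 0.0, 0.0, 0.0, 0.0], 'position': [0.22321735911945118, 0.5943944752051945, 0.8407760750704727], 'orientation': [-0.21592713652149054, -0.0850493781350597, 0.34698674372577515, 0.9087036231198006]}
top {'mtx': [[468.3171554471917, 0.0, 278.4256017436033], [0.0, 468.3171554471917, 207.3151374372091], [0.0, 0.0, 1.0]], 'D': [-0.1318090675167683, 0.0, 0.0, 0.0, 0.0], 'position': [0.4446009988645141, 0.030694604536639383, 1.398498352642208], 'orientation': [0.7146467133656829, 0.020801842311902078, -0.021350204629721512, -0.6988501464508161]}
wrist {'mtx': [[363.87905402992874, 0.0, 281.3722097971543], [0.0, 363.87905402992874, 209.68028718125038], [0.0, 0.0, 1.0]], 'D': [-0.06814189849590226, 0.0, 0.0, 0.0, 0.0], 'hand_eye': [[-0.00035204878921952105, 0.9558290749095439, 0.29392287358967867, 0.08357355804024386], [0.9999998471793569, 0.0004617878739462057, -0.0003039625322393754, 5.966820984837362e-05], [-0.00042626624489676575, 0.29392272166255484, -0.9558290914109928, -0.15082093385919612], [0.0, 0.0, 0.0, 1.0]]}
```

View pics/scene0.png

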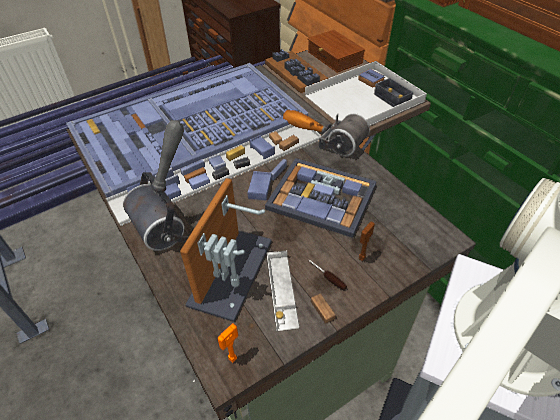

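View pics/top0.png

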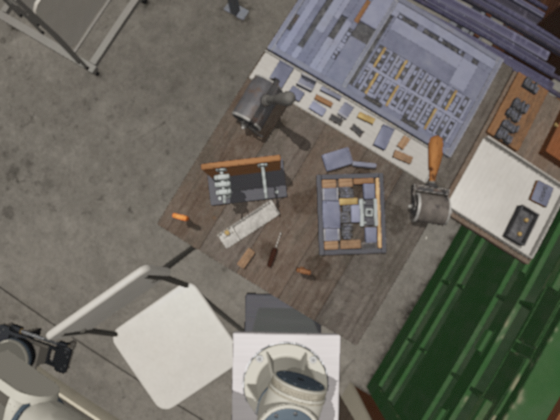

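View pics/wrist0.png

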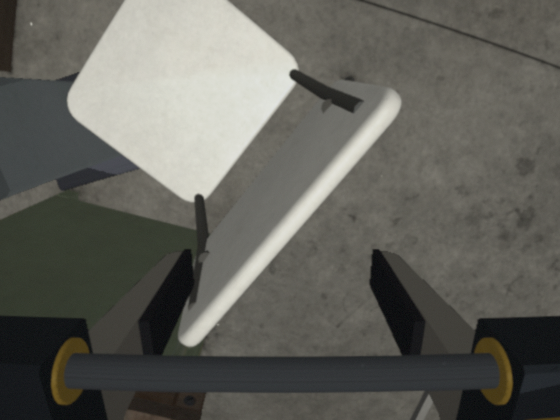

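```bash
cat > h.py <<'E'
from rig import env
import numpy as np, cv2
from scipy.spatial.transform import Rotation as R
def RQ(q): return R.from_quat([q[1],q[2],q[3],q[0]]).as_matrix()
def tool():
    s=env.get_state(); T=np.eye(4); T[:3,:3]=RQ(s["eef_rot"]); T[:3,3]=s["ee_pos"]; return T
class Cam:
    def __init__(s,n):
        T=tool(); d=env.snapshot(n); s.im=d["color"]; s.K=np.array(d["mtx"]); s.D=np.array(d["D"])
        if n=="wrist": C=T@np.array(d["hand_eye"])
        else:
            C=np.eye(4); C[:3,:3]=RQ(d["orientation"]); C[:3,3]=d["position"]
        s.C=C
    def ray(s,u,v):
        p=cv2.undistortPoints(np.array([[[u,v]]],float),s.K,s.D)[0,0]
        return s.C[:3,3], s.C[:3,:3]@np.array([p[0],-p[1],-1])
    def atz(s,u,v,z):
        o,d=s.ray(u,v); return o+d*(z-o[2])/d[2]
    def proj(s,P):
        P=np.atleast_2d(P); q=(P-s.C[:3,3])@s.C[:3,:3]; q=q*[1,-1,-1]
        return cv2.projectPoints(q,np.zeros(3),np.zeros(3),s.K,s.D)[0][:,0]
def crop(im,x0,y0,x1,y1,f,name):
    cv2.imwrite("pics/"+name,cv2.resize(im[y0:y1,x0:x1],None,fx=f,fy=f,interpolation=cv2.INTER_CUBIC))
def tri(rays):
    A=np.zeros((3,3));b=np.zeros(3)
    for o,d in rays:
        d=d/np.linalg.norm(d);M=np.eye(3)-np.outer(d,d);A+=M;b+=M@o
    p=np.linalg.solve(A,b)
    return p,[np.linalg.norm(np.cross(p-o,d/np.linalg.norm(d))) for o,d in rays]
E
python3 - <<'E'
from h import *
a=cv2.imread("pics/scene0.png");b=cv2.imread("pics/top0.png")
crop(a,170,170,310,310,5,"s1.png")
crop(a,250,150,390,260,5,"s2.png")
crop(b,190,130,330,250,5,"t1.png")
crop(b,300,140,400,260,5,"t2.png")
E
```

```text
(no output)
```

View pics/s1.png

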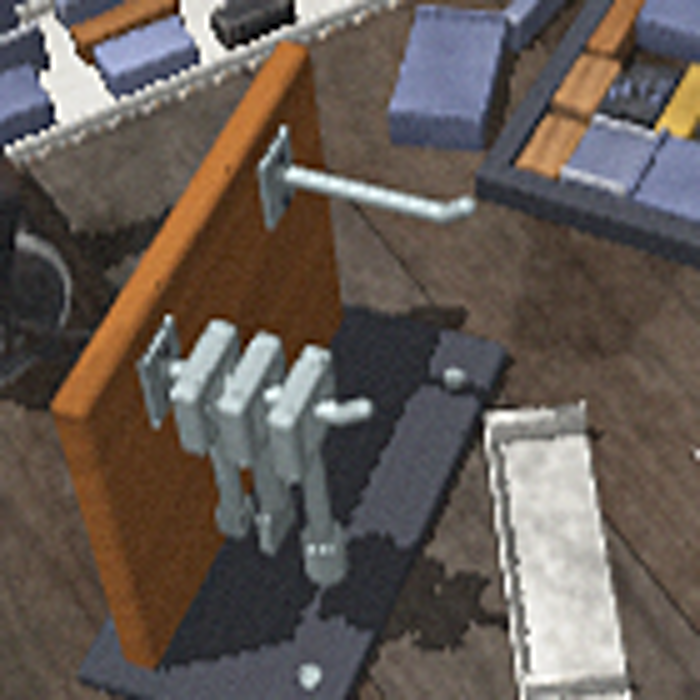

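View pics/s2.png

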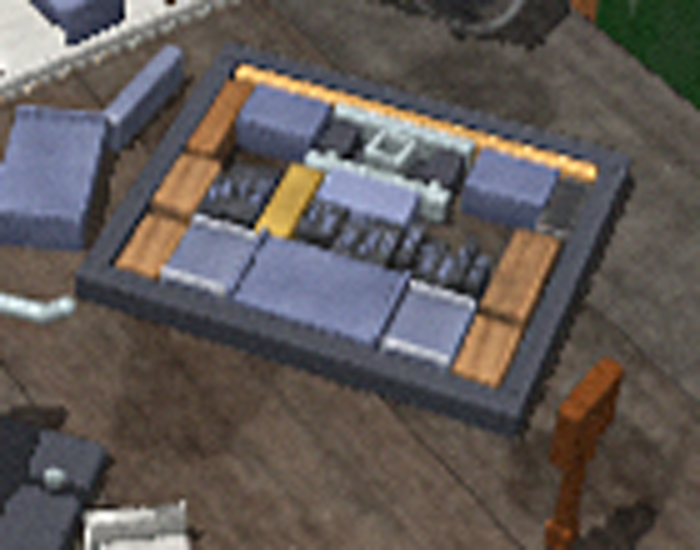

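View pics/t1.png

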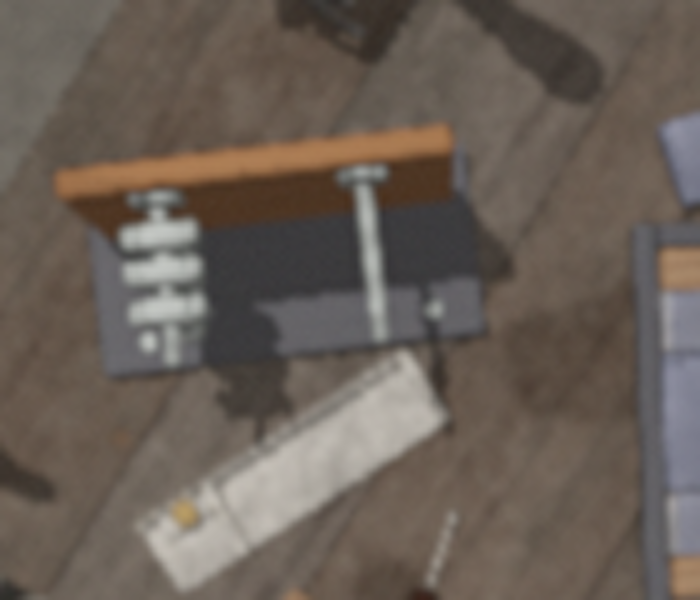

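View pics/t2.png

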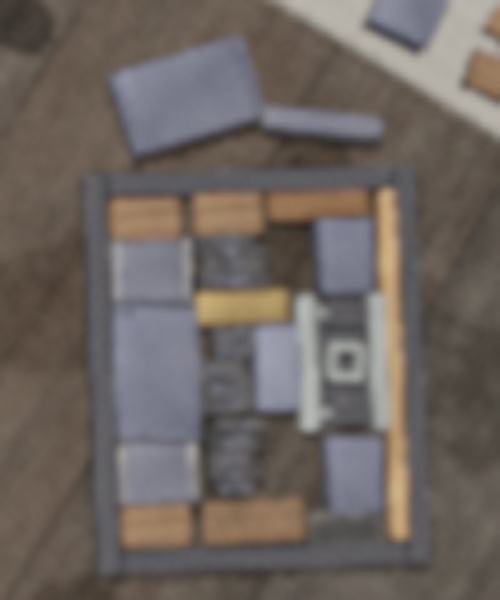

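```bash
cat > m1.py <<'E'
from h import *
S=Cam("scene");T=Cam("top")
def s1(u,v): return S.ray(170+(u+.5)/5-.5,170+(v+.5)/5-.5)
def s2(u,v): return S.ray(250+(u+.5)/5-.5,150+(v+.5)/5-.5)
def t1(u,v): return T.ray(190+(u+.5)/5-.5,130+(v+.5)/5-.5)
def t2(u,v): return T.ray(300+(u+.5)/5-.5,140+(v+.5)/5-.5)
def z(r,h): o,d=r; return (o+d*(h-o[2])/d[2]).round(4)
np.set_printoptions(suppress=True)
def both(n,a,b,h):
    p,e=tri([a,b]); print(n,"tri",p.round(4),np.round(e,4),"scene@z",z(a,h)[:2],"top@z",z(b,h)[:2])
both("spare tip",s1(468,205),t1(381,336),.173)
both("spare root",s1(287,175),t1(363,182),.165)
both("full tip",s1(368,407),t1(173,362),.173)
both("boardTL front top",s1(70,408),t1(72,200),.194)
both("boardTR front",s1(305,45),t1(452,145),.194)
both("tube bow mid top",s1(318,360),t1(167,309),.178)
both("blade bow mid top",s1(258,350),t1(162,269),.178)
both("sq bow mid top",s1(215,335),t1(159,235),.178)
both("sock",s2(392,148),t2(347,361),.021)
for n,a,b in(("chTL",(225,50),(85,178)),("TR",(632,165),(412,172)),("BR",(517,418),(430,565)),("BL",(78,285),(100,575))):
  pass
both("ch far-left(+x+y)",s2(80,277),t2(100,575),.019)
for n,b in(("TL",(85,178)),("TR",(412,172)),("BR",(430,565)),("BL",(100,575))): print(n,z(t2(*b),.019))
for n,b in(("a",(225,45)),("b",(632,155)),("c",(517,410)),("d",(78,280))): print(n,z(s2(*b),.019))
E
python3 m1.py
```

```text
spare tip tri [0.5446 0.0643 0.1705] [0.0003 0.0003] scene@z [0.5431 0.0661] top@z [0.5447 0.0643]
spare root tri [0.6268 0.0757 0.1605] [0.0012 0.0012] scene@z [0.623  0.0787] top@z [0.6272 0.0761]
full tip tri [0.5283 0.1733 0.1713] [0.0005 0.0005] scene@z [0.5271 0.1742] top@z [0.5286 0.1733]
boardTL front top tri [0.6154 0.2301 0.1858] [0.0046 0.0046] scene@z [0.6148 0.2366] top@z [0.6104 0.2262]
boardTR front tri [0.6432 0.0288 0.1892] [0.001 0.001] scene@z [0.6392 0.0327] top@z [0.6433 0.0293]
tube bow mid top tri [0.5519 0.1739 0.1875] [0.0036 0.0036] scene@z [0.5533 0.1664] top@z [0.556  0.1767]
blade bow mid top tri [0.5744 0.178  0.1855] [0.0021 0.0021] scene@z [0.5764 0.1725] top@z [0.577 0.18 ]
sq bow mid top tri [0.5921 0.18   0.1869] [0.002 0.002] scene@z [0.5952 0.1736] top@z [0.5949 0.1821]
sock tri [ 0.5191 -0.2396  0.0134] [0.0009 0.0009] scene@z [ 0.5156 -0.2323] top@z [ 0.5195 -0.2378]
ch far-left(+x+y) tri [ 0.4759 -0.0226  0.1625] [0.0984 0.0984] scene@z [ 0.6207 -0.0755] top@z [ 0.3904 -0.0936]
TL [ 0.6249 -0.0806  0.019 ]
TR [ 0.6335 -0.2764  0.019 ]
BR [ 0.3998 -0.2895  0.019 ]
BL [ 0.3904 -0.0936  0.019 ]
a [ 0.6334 -0.2699  0.019 ]
b [ 0.3994 -0.2866  0.019 ]
c [ 0.3903 -0.0922  0.019 ]
d [ 0.6207 -0.0732  0.019 ]
```

```bash
cat > go.py <<'E'
from h import *
import sys
def plan(x,y,z,yaw):
    T=tool(); a=np.radians(yaw); xx=np.array([np.cos(a),np.sin(a),0]); zz=np.array([0,0,-1.]); G=np.stack([xx,np.cross(zz,xx),zz],1)
    rv=R.from_matrix(T[:3,:3].T@G).as_rotvec(); d=T[:3,:3].T@(np.array([x,y,z])-T[:3,3])*1000
    print("rot",rv.round(4).tolist(),"shift",d.round(1).tolist())
if __name__=="__main__": plan(*map(float,sys.argv[1:5]))
E
python3 go.py 0.515 0.13 0.27 188.4
```

```text
rot [-0.0007, -0.0001, -0.4104] shift [-463.3, -365.0, -36.5]
```

```bash
python3 -m jog '[[0,0,-0.1,-30,-24,-10,91.9],[0,0,-0.2,-60,-47,-20,91.9],[0,0,-0.3,-90,-71,-30,91.9],[0,0,-0.41,-122,-95,-36.5,91.9],[0,0,-0.41,-154,-121,-36.5,91.9],[0,0,-0.41,-186,-146,-36.5,91.9],[0,0,-0.41,-218,-171,-36.5,91.9],[0,0,-0.41,-250,-196,-36.5,91.9],[0,0,-0.41,-282,-221,-36.5,91.9],[0,0,-0.41,-314,-246,-36.5,91.9]]'; python3 go.py 0.515 0.13 0.27 188.4
```

```text
time_s: 1.08
ee_pos: [0.4027, 0.2822, 0.2703]
eef_rot: [0.0, -0.073, 0.997, 0.0]
force: [0.1, 1.2, 0.7]
grip_width: 0.0917
rot [0.0002, 0.0004, -0.0002] shift [-88.9, -167.0, 0.3]
```

```bash
python3 -m jog '[[0,0,0,-17,-33,0,91.9],[0,0,0,-35,-66,0,91.9],[0,0,0,-53,-100,0,91.9],[0,0,0,-71,-134,0,91.9],[0,0,0,-85,-160,0,91.9],[0,0,0,-89,-167,0,91.9],[0,0,0,-89,-167,0,91.9],[0,0,0,-89,-167,0,91.9],[0,0,0,-89,-167,0,91.9],[0,0,0,-89,-167,0,91.9]]'; python3 - <<'E'
from h import *
import pickle
c=Cam("wrist"); pickle.dump(c.__dict__,open("w1.pkl","wb"))
crop(c.im,0,0,560,420,1.4,"w1.png")
E
```

```text
time_s: 1.92
ee_pos: [0.5135, 0.133, 0.2701]
eef_rot: [-0.0, -0.074, 0.997, 0.0]
force: [-0.4, 0.6, 0.7]
grip_width: 0.0919
```

View pics/w1.png

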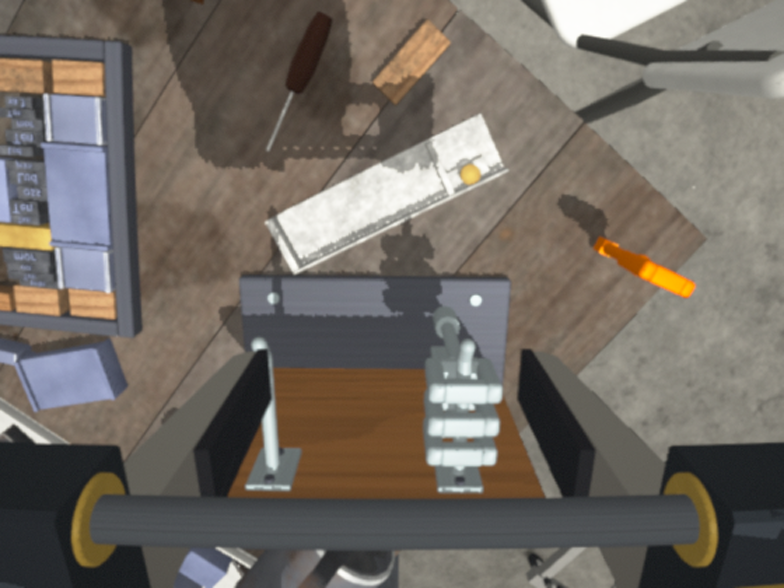

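```bash
python3 - <<'E'
import pickle
from h import *
im=pickle.load(open("w1.pkl","rb"))["im"]
crop(im,160,190,380,360,3.5,"w1a.png")
crop(im,290,215,370,355,4.2,"w1b.png")
E
```

```text
(no output)
```

View pics/w1a.png

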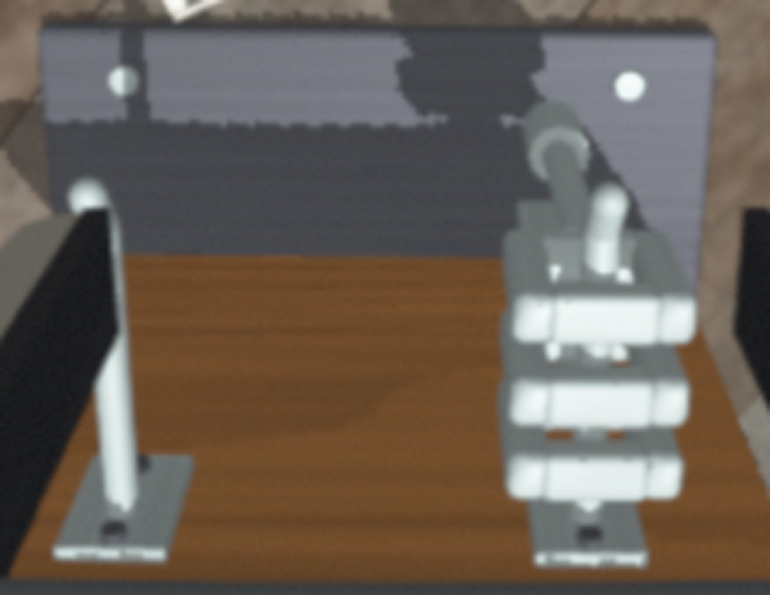

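```bash
cat > m2.py <<'E'
from h import *
import pickle
c=Cam.__new__(Cam); c.__dict__=pickle.load(open("w1.pkl","rb"))
A=lambda u,v,z: c.atz(160+(u+.5)/3.5-.5,190+(v+.5)/3.5-.5,z)
def ang(a,b): d=b-a; return round(np.degrees(np.arctan2(d[1],d[0])),2), round(np.linalg.norm(d[:2])*1000,1)
def pr(n,*p): print(n,A(*p).round(4))
f1,f2=A(42,30,.012),A(713,40,.012); print("foot front",f1.round(4),f2.round(4),ang(f1,f2))
for n,l,r,y in(("tube",513,695,319),("blade",510,688,402),("sq",506,682,476)):
    a,b=A(l,y,.177),A(r,y,.177); print(n,((a+b)/2).round(4),ang(a,b))
pr("tip full",610,192,.173); pr("tip spare",88,188,.173); pr("root spare",120,505,.165)
a,b=A(88,188,.173),A(610,192,.173);print(ang(a,b))
pr("bolt",123,80,.015);pr("bolt",630,86,.015); print(ang(A(123,80,.015),A(630,86,.015)))
print(tool().round(4))
E
python3 m2.py
```

```text
foot front [0.5602 0.0102 0.012 ] [0.5307 0.2329 0.012 ] (np.float64(97.54), np.float64(224.6))
tube [0.5546 0.1778 0.177 ] (np.float64(98.19), np.float64(39.1))
blade [0.5748 0.1806 0.177 ] (np.float64(98.11), np.float64(39.2))
sq [0.5937 0.1832 0.177 ] (np.float64(98.03), np.float64(39.6))
tip full [0.5271 0.1743 0.173 ]
tip spare [0.5425 0.0654 0.173 ]
root spare [0.6266 0.0763 0.165 ]
(np.float64(98.01), np.float64(109.9))
bolt [0.5727 0.0392 0.015 ]
bolt [0.5498 0.2078 0.015 ]
(np.float64(97.73), np.float64(170.1))
[[-9.891e-01 -1.473e-01 -1.000e-04  5.136e-01]
 [-1.473e-01  9.891e-01  2.000e-04  1.329e-01]
 [ 1.000e-04  2.000e-04 -1.000e+00  2.701e-01]
 [ 0.000e+00  0.000e+00  0.000e+00  1.000e+00]]
```

```bash
python3 go.py 0.5546 0.1778 0.160 188.0
```

```text
rot [0.0002, -0.0001, 0.0082] shift [-47.1, 38.3, 110.1]
```

```bash
python3 -m jog '[[0,0,0.008,-24,19,0,91.9],[0,0,0.008,-47,38.5,10,91.9],[0,0,0.008,-47,38.5,40,91.9],[0,0,0.008,-47,38.5,70,91.9],[0,0,0.008,-47,38.5,95,91.9],[0,0,0.008,-47,38.5,110,91.9],[0,0,0.008,-47,38.5,110,80],[0,0,0.008,-47,38.5,110,70],[0,0,0.008,-47,38.5,110,60],[0,0,0.008,-47,38.5,110,50]]'; python3 - <<'E'
from h import *
c=Cam("wrist"); crop(c.im,180,150,420,360,3.3,"w2.png")
E
```

```text
time_s: 2.8
ee_pos: [0.556, 0.1773, 0.1617]
eef_rot: [0.001, -0.069, 0.998, 0.0]
force: [0.2, -0.2, -0.2]
grip_width: 0.0673
```

View pics/w2.png

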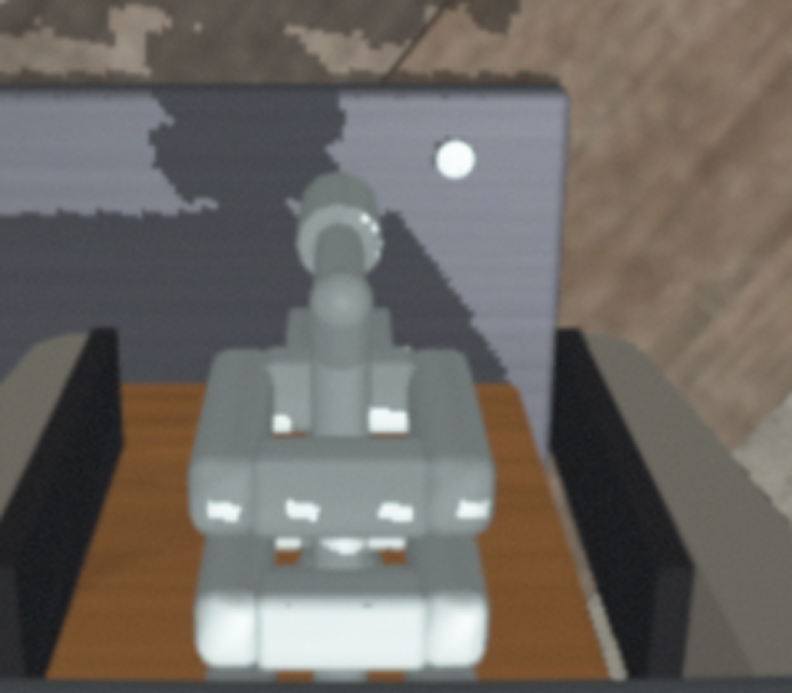

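```bash
python3 -m jog '[[0,0,0,1,0,0,50],[0,0,0,1,0,0,40],[0,0,0,1,0,0,34],[0,0,0,1,0,0,30],[0,0,0,1,0,0,25],[0,0,0,1,0,0,25],[0,0,0,1,0,0,25],[0,0,0,1,0,0,25],[0,0,0,1,0,0,25],[0,0,0,1,0,0,25]]'; python3 - <<'E'
from h import *
c=Cam("wrist"); crop(c.im,180,150,420,360,3.3,"w3.png"); print(tool().round(4)); print(env.get_state()["force"],env.get_state()["ft_torque"])
E
```

```text
time_s: 3.68
ee_pos: [0.5544, 0.1766, 0.1603]
eef_rot: [0.0, -0.069, 0.998, 0.0]
force: [-1.9, -0.3, 4.8]
grip_width: 0.0396
[[-9.905e-01 -1.378e-01  3.000e-04  5.544e-01]
 [-1.378e-01  9.905e-01  0.000e+00  1.766e-01]
 [-3.000e-04 -0.000e+00 -1.000e+00  1.603e-01]
 [ 0.000e+00  0.000e+00  0.000e+00  1.000e+00]]
[-0.30309987 -1.1538566   5.14000072] [-0.10017686  0.14816714 -0.0404798 ]
```

View pics/w3.png

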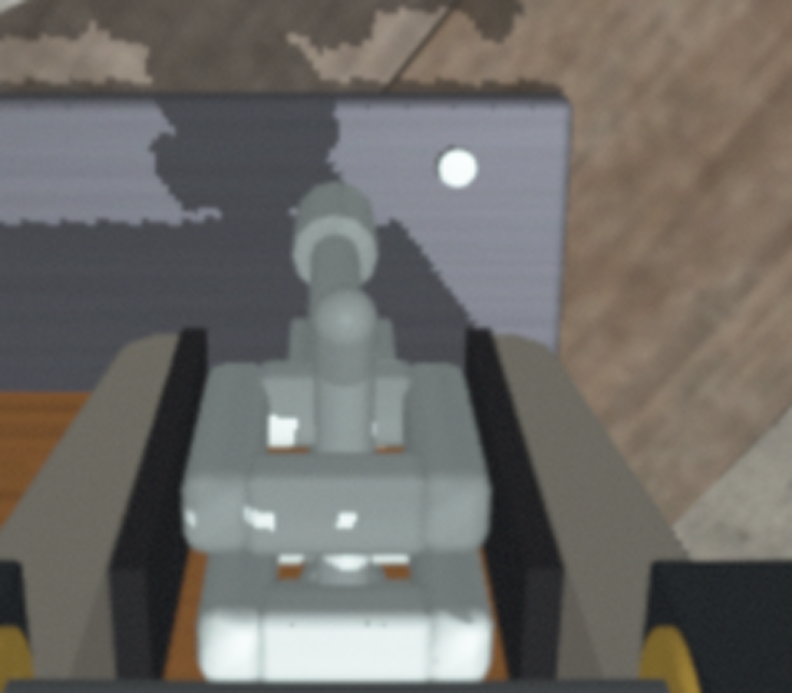

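```bash
python3 -m jog '[[0,0,0,0,1,-4,25],[0,0,0,0,1,-8,25],[0,0,0,0,1,-10,25],[0,0,0,0,1,-10,25],[0,0,0,4,1,-10,25],[0,0,0,8,1,-10,25],[0,0,0,12,1,-10,25],[0,0,0,16,1,-10,25],[0,0,0,16,1,-10,25],[0,0,0,16,1,-10,25]]'; python3 - <<'E'
from h import *
c=Cam("wrist"); crop(c.im,180,150,420,360,3.3,"w4.png"); print(tool()[:3,3].round(4)); print(env.get_state()["force"],env.get_state()["ft_torque"])
E
```

```text
time_s: 4.57
ee_pos: [0.538, 0.1753, 0.1701]
eef_rot: [-0.0, -0.069, 0.998, -0.0]
force: [0.5, -0.3, -0.6]
grip_width: 0.0398
[0.5383 0.1754 0.1702]
[-0.30891253 -0.18025886 -1.9244574 ] [ 0.02647937  0.05212319 -0.00738063]
```

View pics/w4.png

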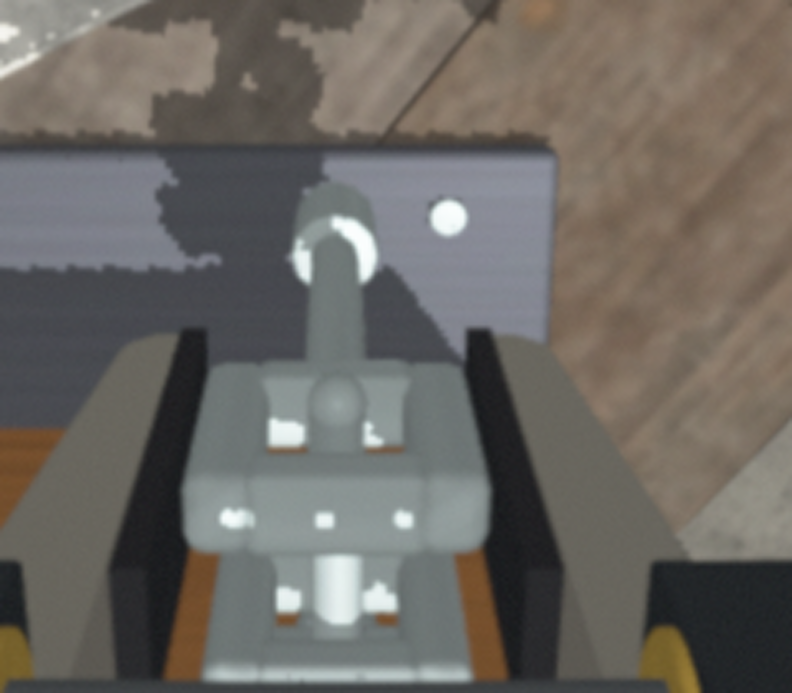

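```bash
python3 -m jog '[[0,0,0,6,0,0,25],[0,0,0,14,0,0,25],[0,0,0,24,0,0,25],[0,0,0,34,0,0,25],[0,0,0,36,-20,0,25],[0,0,0,36,-50,0,25],[0,0,0,36,-80,0,25],[0,0,0,36,-105,0,25],[0,0,0,36,-110,0,25],[0,0,0,36,-110,0,25]]'; python3 - <<'E'
from h import *
c=Cam("wrist"); crop(c.im,180,150,420,360,3.3,"w5.png"); print(tool().round(4)); print(env.get_state()["force"],env.get_state()["ft_torque"])
E
```

```text
time_s: 5.45
ee_pos: [0.5171, 0.0602, 0.1702]
eef_rot: [-0.0, -0.068, 0.998, -0.0]
force: [-1.0, -0.2, -0.6]
grip_width: 0.0399
[[-9.907e-01 -1.361e-01 -1.000e-04  5.172e-01]
 [-1.361e-01  9.907e-01  3.000e-04  6.120e-02]
 [ 0.000e+00  3.000e-04 -1.000e+00  1.702e-01]
 [ 0.000e+00  0.000e+00  0.000e+00  1.000e+00]]
[-0.35396553  0.59408302 -0.77876947] [ 0.01235542 -0.01623678 -0.00389066]
```

View pics/w5.png

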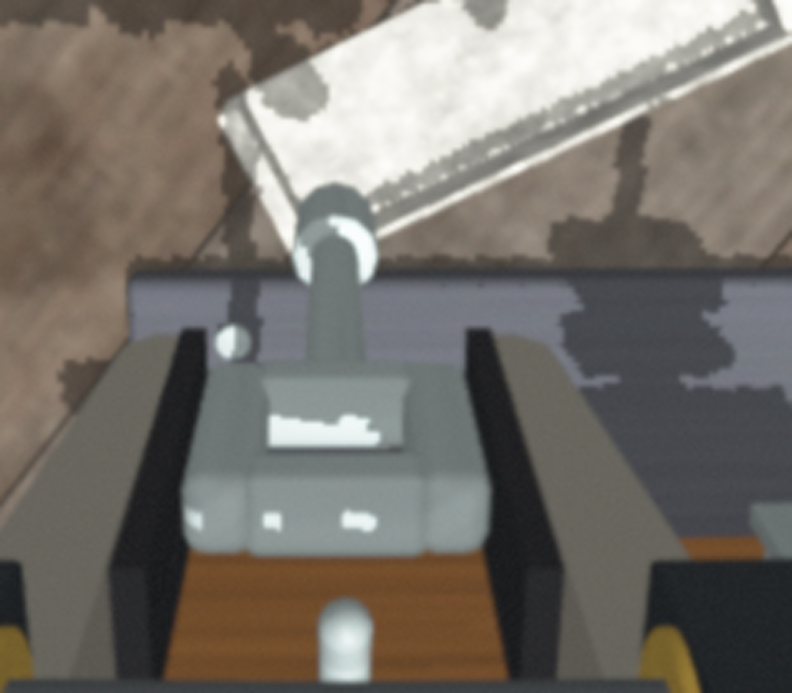

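```bash
python3 -m jog '[[0,0,0,0,1.5,0,25],[0,0,0,-4,1.5,0,25],[0,0,0,-9,1.5,0,25],[0,0,0,-14,1.5,0,25],[0,0,0,-19,1.5,0,25],[0,0,0,-24,1.5,0,25],[0,0,0,-29,1.5,0,25],[0,0,0,-34,1.5,0,25],[0,0,0,-39,1.5,0,25],[0,0,0,-42,1.5,0,25]]'; python3 - <<'E'
from h import *
c=Cam("wrist"); crop(c.im,180,150,420,360,3.3,"w6.png"); print(tool()[:3,3].round(4)); print(env.get_state()["force"],env.get_state()["ft_torque"])
E
```

```text
time_s: 6.33
ee_pos: [0.5599, 0.0688, 0.17]
eef_rot: [0.0, -0.069, 0.998, 0.0]
force: [0.4, 0.1, -0.8]
grip_width: 0.0401
[0.5602 0.0688 0.1701]
[ 0.14009179  0.29885439 -0.38361417] [-0.00200114 -0.02153713  0.02417901]
```

View pics/w6.png

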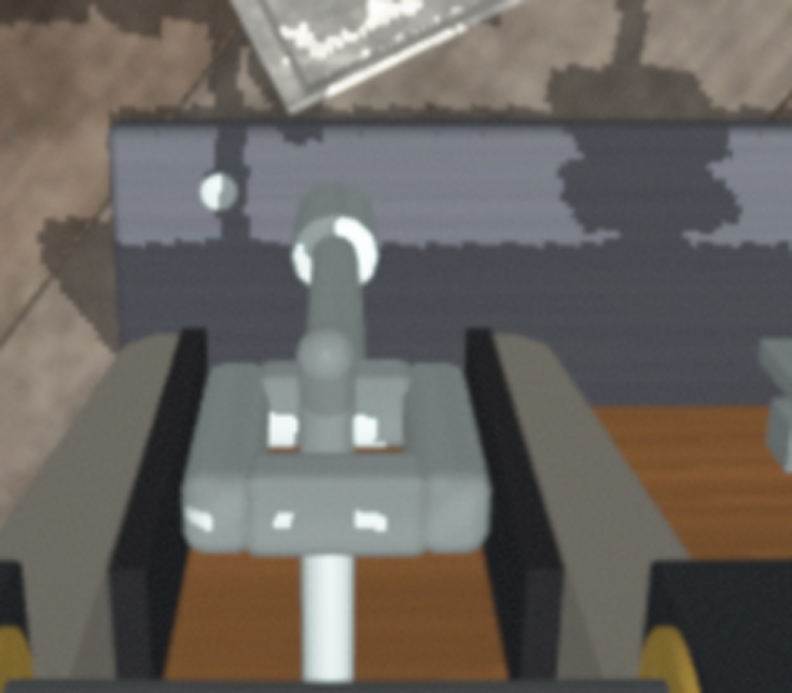

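```bash
python3 -m jog '[[0,0,0,-6,-1.5,0,25],[0,0,0,-14,-2,0,25],[0,0,0,-22,-2,0,25],[0,0,0,-30,-2,0,25],[0,0,0,-36,-2,0,25],[0,0,0,-38,-2,0,25],[0,0,0,-38,-2,3,25],[0,0,0,-38,-2,6,25],[0,0,0,-38,-2,9,25],[0,0,0,-38,-2,9,25]]'; python3 - <<'E'
from h import *
c=Cam("wrist"); crop(c.im,180,150,420,360,3.3,"w7.png"); print(tool()[:3,3].round(4)); print(env.get_state()["force"],env.get_state()["ft_torque"])
E
```

```text
time_s: 7.22
ee_pos: [0.5966, 0.0719, 0.1606]
eef_rot: [-0.0, -0.069, 0.998, -0.0]
force: [0.6, 0.3, -0.4]
grip_width: 0.0397
[0.5966 0.0719 0.1608]
[ 0.52149469 -0.83470143 -0.88087274] [ 0.06284852 -0.03202777  0.09425   ]
```

View pics/w7.png

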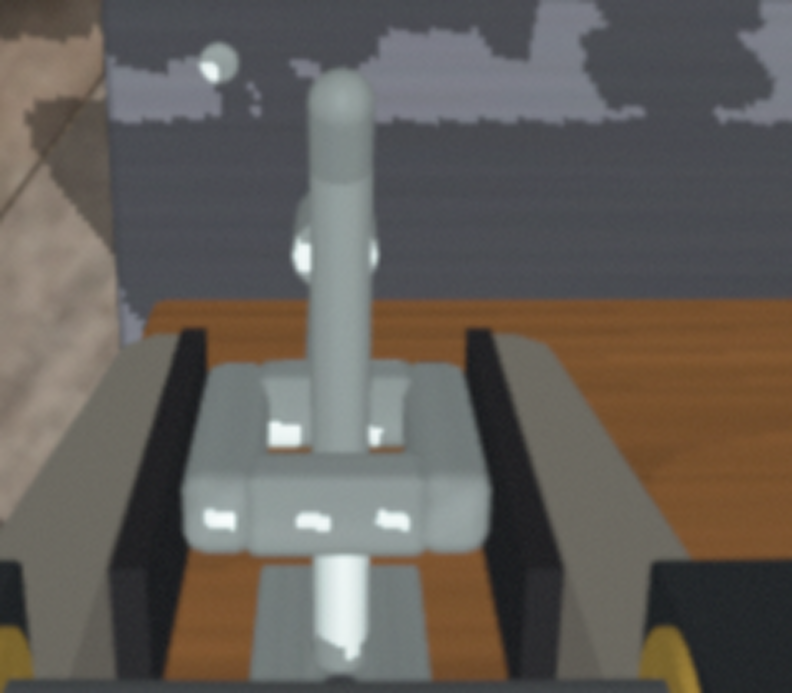

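```bash
python3 -m jog '[[0,0,0,0,0,1,25],[0,0,0,0,0,1,30],[0,0,0,0,0,1,60],[0,0,0,0,0,1,70],[0,0,0,0,0,1,70],[0,0,0,0,0,-20,75],[0,0,0,0,0,-50,75],[0,0,0,0,0,-60,75],[0,0,0,3,40,-65,75],[0,0,0,7,75,-65,75]]'; python3 - <<'E'
from h import *
import pickle
c=Cam("wrist"); pickle.dump(c.__dict__,open("w8.pkl","wb")); crop(c.im,80,100,480,400,2,"w8.png"); print(tool()[:3,3].round(4)); print(env.get_state()["force"],env.get_state()["ft_torque"])
E
```

```text
time_s: 8.1
ee_pos: [0.581, 0.1454, 0.2277]
eef_rot: [0.002, -0.067, 0.998, 0.0]
force: [0.7, 0.8, -0.3]
grip_width: 0.0747
[0.5787 0.1511 0.2268]
[-1.92685568  2.83824075 -0.23145068] [0.15305641 0.03040598 0.04641767]
```

View pics/w8.png

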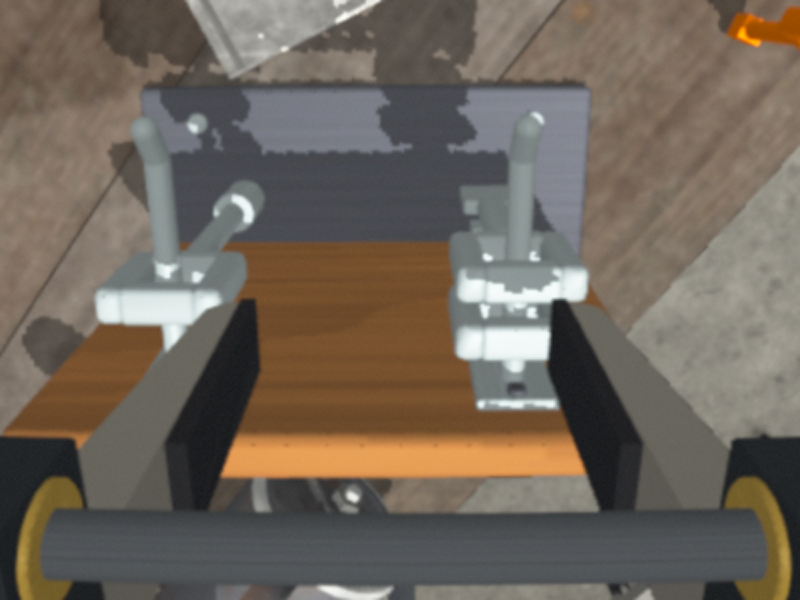

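```bash
python3 go.py 0.5748 0.1800 0.160 187.9
```

```text
rot [0.0034, 0.0015, -0.0004] shift [0.0, 28.9, 66.9]
```

```bash
python3 -m jog '[[0,0,0,0,15,0,75],[0,0,0,0,30,0,75],[0,0,0,0,34,0,75],[0,0,0,0,34,5,75],[0,0,0,0,34,10,75],[0,0,0,0,34,10,75],[0,0,0,0,34,10,75],[0,0,0,0,34,10,75],[0,0,0,0,34,10,75],[0,0,0,0,34,10,75]]'; python3 - <<'E'
from h import *
import pickle
c=Cam("wrist"); pickle.dump(c.__dict__,open("w9.pkl","wb")); crop(c.im,180,150,420,360,3.3,"w9.png"); print(tool()[:3,3].round(4)); print(env.get_state()["force"],env.get_state()["ft_torque"])
E
python3 go.py 0.5748 0.1800 0.160 187.9
```

```text
time_s: 8.98
ee_pos: [0.5753, 0.1786, 0.2162]
eef_rot: [0.0, -0.069, 0.998, 0.0]
force: [0.1, 0.5, 0.1]
grip_width: 0.0749
[0.5753 0.1788 0.2163]
[-0.43828251  0.3108842   0.03972533] [ 0.0444553  -0.02607663  0.01200666]
rot [0.0001, 0.0003, -0.0] shift [0.3, 1.3, 56.3]
```

View pics/w9.png

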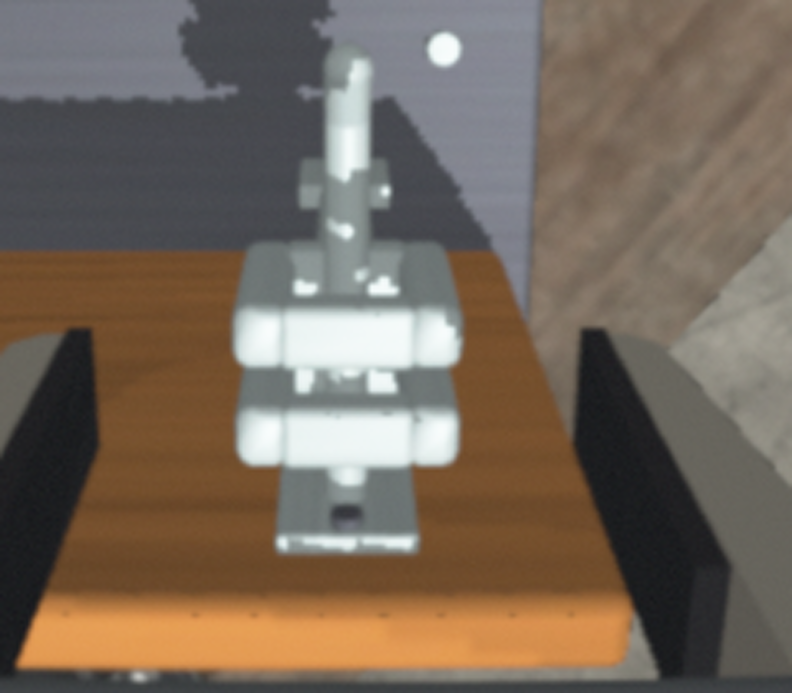

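```bash
cat > m3.py <<'E'
from h import *
import pickle
c=Cam.__new__(Cam); c.__dict__=pickle.load(open("w9.pkl","rb"))
A=lambda u,v,z: c.atz(180+(u+.5)/3.3-.5,150+(v+.5)/3.3-.5,z)
for l,r,y in((233,461,337),(237,459,437)):
    a,b=A(l,y,.178),A(r,y,.178);print(((a+b)/2).round(4),np.linalg.norm(a-b),A((l+r)/2,y-29,.178)[:2],A((l+r)/2,y+29,.178)[:2])
print("plate face",A(347,535,.165))
E
python3 m3.py
```

```text
[0.5745 0.1807 0.178 ] 0.03900511247043856 [0.56921187 0.17991342] [0.57988571 0.18142089]
[0.5935 0.1835 0.178 ] 0.0390917978905897 [0.58781993 0.18271805] [0.59914899 0.18432227]
plate face [0.62150839 0.1874231  0.165     ]
```

```bash
python3 -m jog '[[0,0,0,1,2,25,75],[0,0,0,1,2,48,75],[0,0,0,1,2,56,75],[0,0,0,1,2,56,75],[0,0,0,1,2,56,70],[0,0,0,1,2,56,60],[0,0,0,1,2,56,48],[0,0,0,1,2,56,40],[0,0,0,1,2,56,30],[0,0,0,1,2,56,25]]'; python3 -m jog '[[0,0,0,0,0,0,25],[0,0,0,0,0,0,25],[0,0,0,0,0,-4,25],[0,0,0,0,0,-8,25],[0,0,0,0,0,-10,25],[0,0,0,0,0,-10,25],[0,0,0,4,0,-10,25],[0,0,0,8,0,-10,25],[0,0,0,12,0,-10,25],[0,0,0,16,0,-10,25]]'; python3 - <<'E'
from h import *
c=Cam("wrist"); crop(c.im,180,150,420,360,3.3,"w10.png"); print(tool()[:3,3].round(4)); print(env.get_state()["force"],env.get_state()["ft_torque"])
E
```

```text
time_s: 9.87
ee_pos: [0.5741, 0.1809, 0.1606]
eef_rot: [0.0, -0.069, 0.998, 0.0]
force: [0.7, 1.2, 1.5]
grip_width: 0.0399
time_s: 10.7
ee_pos: [0.5572, 0.1784, 0.1699]
eef_rot: [-0.0, -0.069, 0.998, -0.0]
force: [-0.0, 0.1, -1.2]
grip_width: 0.0395
[0.5565 0.1783 0.1698]
[-0.44486294  0.21024308 -2.1234338 ] [ 0.04025291 -0.00532323 -0.00755613]
```

View pics/w10.png

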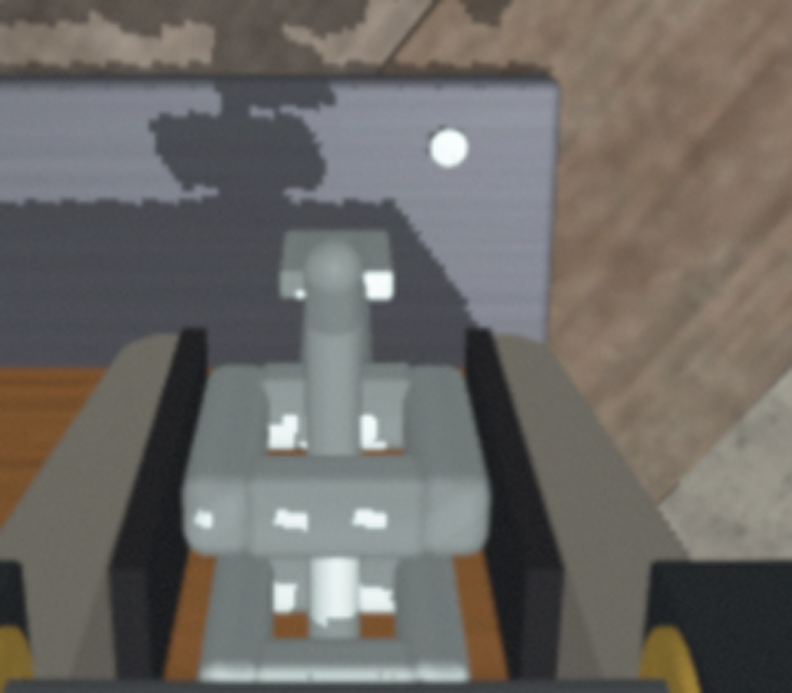

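```bash
python3 -m jog '[[0,0,0,6,0,0,25],[0,0,0,12,0,0,25],[0,0,0,18,0,0,25],[0,0,0,24,0,0,25],[0,0,0,30,0,0,25],[0,0,0,36,0,0,25],[0,0,0,43,0,0,25],[0,0,0,50,0,0,25],[0,0,0,54,0,0,25],[0,0,0,54,0,0,25]]'; python3 -m jog '[[0,0,0,0,-20,0,25],[0,0,0,0,-45,0,25],[0,0,0,0,-70,0,25],[0,0,0,0,-95,0,25],[0,0,0,0,-107,0,25],[0,0,0,0,-110,0,25],[0,0,0,0,-110,0,25],[0,0,0,0,-110,0,25],[0,0,0,0,-110,0,25],[0,0,0,0,-110,0,25]]'; python3 - <<'E'
from h import *
c=Cam("wrist"); crop(c.im,180,150,420,360,3.3,"w11.png"); print(tool()[:3,3].round(4)); print(env.get_state()["force"],env.get_state()["ft_torque"])
E
```

```text
time_s: 11.58
ee_pos: [0.5035, 0.171, 0.1701]
eef_rot: [-0.0, -0.069, 0.998, -0.0]
force: [0.2, 0.5, -1.6]
grip_width: 0.0399
time_s: 12.42
ee_pos: [0.5196, 0.0632, 0.1701]
eef_rot: [-0.0, -0.07, 0.998, 0.0]
force: [0.4, -0.2, -1.1]
grip_width: 0.0398
[0.5196 0.0631 0.1701]
[ 0.4073319   0.4045351  -1.08110999] [ 0.03864984 -0.0178043   0.00219809]
```

View pics/w11.png

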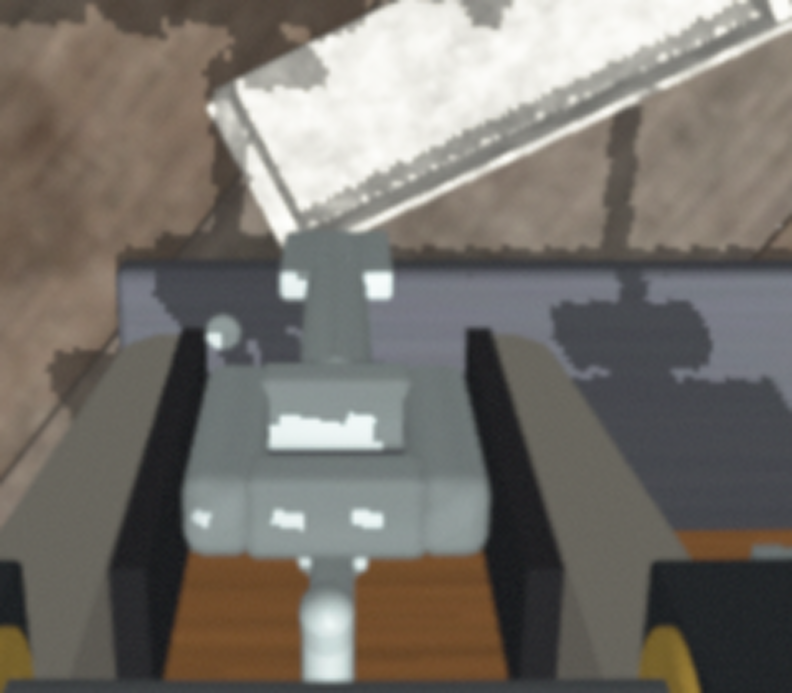

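```bash
python3 -m jog '[[0,0,0,0,-1.5,0,25],[0,0,0,-5,-1.5,0,25],[0,0,0,-11,-1.5,0,25],[0,0,0,-17,-1.5,0,25],[0,0,0,-23,-1.5,0,25],[0,0,0,-29,-1.5,0,25],[0,0,0,-35,-1.5,0,25],[0,0,0,-41,-1.5,0,25],[0,0,0,-47,-1.5,0,25],[0,0,0,-53,-1.5,0,25]]';  python3 - <<'E'
from h import *
c=Cam("wrist"); crop(c.im,180,150,420,360,3.3,"w12.png"); print(tool()[:3,3].round(4)); print(env.get_state()["force"],env.get_state()["ft_torque"])
E
```

```text
time_s: 13.3
ee_pos: [0.573, 0.0681, 0.17]
eef_rot: [-0.0, -0.069, 0.998, -0.0]
force: [0.1, -0.2, -1.7]
grip_width: 0.0398
[0.5742 0.0682 0.1702]
[ 0.76777311  0.48245813 -0.7623631 ] [ 0.11287623 -0.03375883  0.0138425 ]
```

View pics/w12.png

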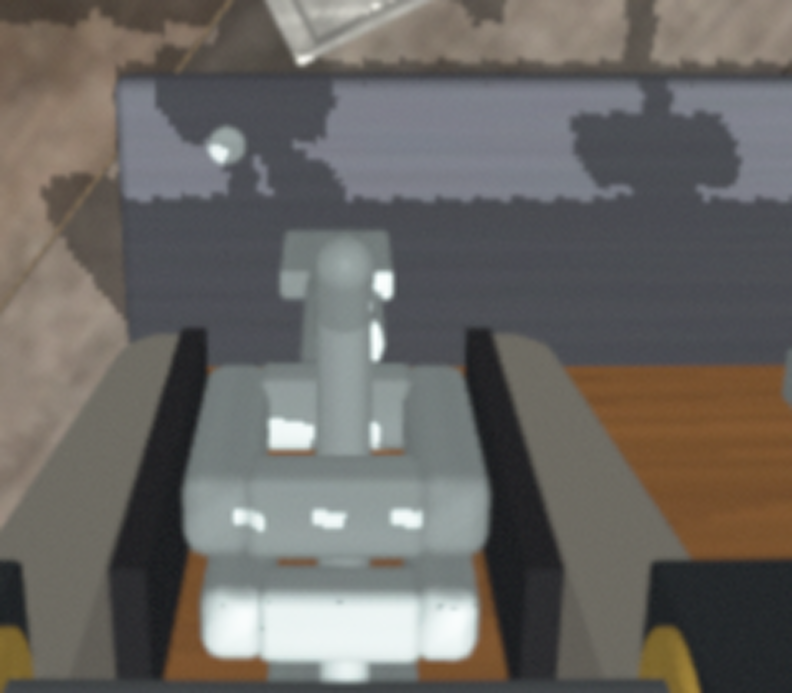

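```bash
python3 -m jog '[[0,0,0,1,1,0,25],[0,0,0,1,1.5,4,25],[0,0,0,1,1.5,8,25],[0,0,0,1,1.5,10,25],[0,0,0,1,1.5,10,30],[0,0,0,1,1.5,10,70],[0,0,0,1,1.5,10,75],[0,0,0,1,1.5,10,75],[0,0,0,1,1.5,-20,75],[0,0,0,1,1.5,-45,75]]'; python3 go.py 0.5935 0.1835 0.2165 187.9
```

```text
time_s: 14.18
ee_pos: [0.5702, 0.0692, 0.2147]
eef_rot: [-0.002, -0.069, 0.998, -0.0]
force: [1.2, 0.3, 0.3]
grip_width: 0.0711
rot [0.0001, -0.003, 0.0003] shift [-38.8, 110.0, -1.9]
```

```bash
python3 -m jog '[[0,0,0,0,15,-3,75],[0,0,0,-5,45,-3,75],[0,0,0,-15,75,-3,75],[0,0,0,-30,100,-3,75],[0,0,0,-37,110,-3,75],[0,0,0,-37,110,-3,75],[0,0,0,-37,110,-3,75],[0,0,0,-37,110,-3,75],[0,0,0,-37,110,-3,75],[0,0,0,-37,110,-3,75]]'; python3 - <<'E'
from h import *
import pickle
c=Cam("wrist"); pickle.dump(c.__dict__,open("w13.pkl","wb")); crop(c.im,80,150,420,400,2.3,"w13.png"); print(tool()[:3,3].round(4)); print(env.get_state()["force"],env.get_state()["ft_torque"])
E
python3 go.py 0.5935 0.1835 0.160 187.9
```

```text
time_s: 15.02
ee_pos: [0.5924, 0.1822, 0.2181]
eef_rot: [-0.0, -0.068, 0.998, -0.0]
force: [-0.4, -0.7, -0.5]
grip_width: 0.0752
[0.5925 0.1824 0.2182]
[ 0.51851584 -0.26914889  0.45875282] [0.01830197 0.0675537  0.00397188]
rot [-0.0001, -0.0001, -0.0008] shift [-1.1, 1.0, 58.2]
```

View pics/w13.png

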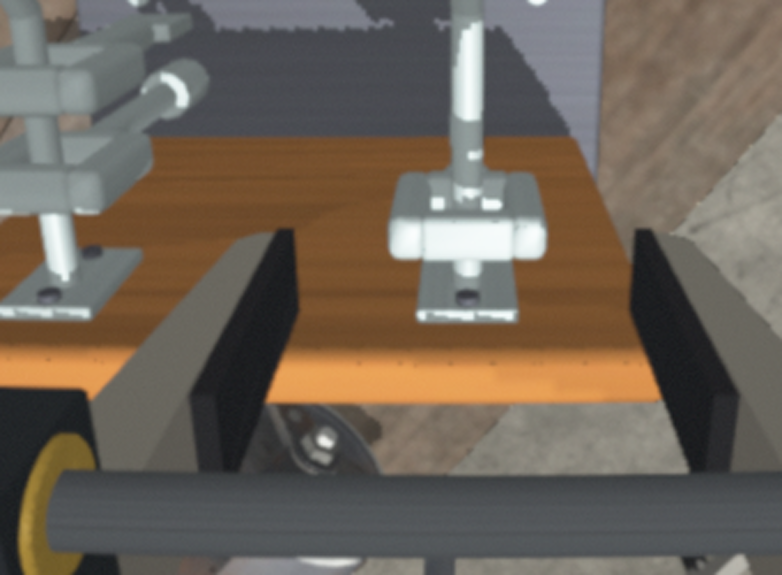

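```bash
python3 - <<'E'
from h import *
import pickle
c=Cam.__new__(Cam); c.__dict__=pickle.load(open("w13.pkl","rb"))
A=lambda u,v,z: c.atz(80+(u+.5)/2.3-.5,150+(v+.5)/2.3-.5,z)
a,b=A(390,241,.178),A(546,241,.178);print((a+b)/2,np.linalg.norm(a-b),np.degrees(np.arctan2(*(b-a)[1::-1])),A(468,222,.178),A(468,259,.178))
E
```

```text
[0.59420221 0.18371315 0.178     ] 0.038762548270926955 97.82526316335193 [0.58913366 0.18300641 0.178     ] [0.59904617 0.18438507 0.178     ]
```

```bash
python3 -m jog '[[0,0,0,-1,1,20,75],[0,0,0,-1,1,45,75],[0,0,0,-1,1,58,75],[0,0,0,-1,1,58,75],[0,0,0,-1,1,58,75],[0,0,0,-1,1,58,60],[0,0,0,-1,1,58,48],[0,0,0,-1,1,58,40],[0,0,0,-1,1,58,30],[0,0,0,-1,1,58,25]]'; python3 - <<'E'
from h import *
c=Cam("wrist"); crop(c.im,180,150,420,360,3.3,"w14.png"); print(tool().round(4)); print(env.get_state()["force"],env.get_state()["ft_torque"])
E
```

```text
time_s: 15.9
ee_pos: [0.5938, 0.1847, 0.1607]
eef_rot: [0.0, -0.069, 0.998, 0.0]
force: [-0.3, 0.3, 0.3]
grip_width: 0.0435
[[-9.905e-01 -1.378e-01  6.000e-04  5.937e-01]
 [-1.378e-01  9.905e-01  1.000e-04  1.846e-01]
 [-7.000e-04  0.000e+00 -1.000e+00  1.605e-01]
 [ 0.000e+00  0.000e+00  0.000e+00  1.000e+00]]
[-0.28041217  1.17292346  1.17227989] [ 0.24466225  0.01922289 -0.02728566]
```

View pics/w14.png

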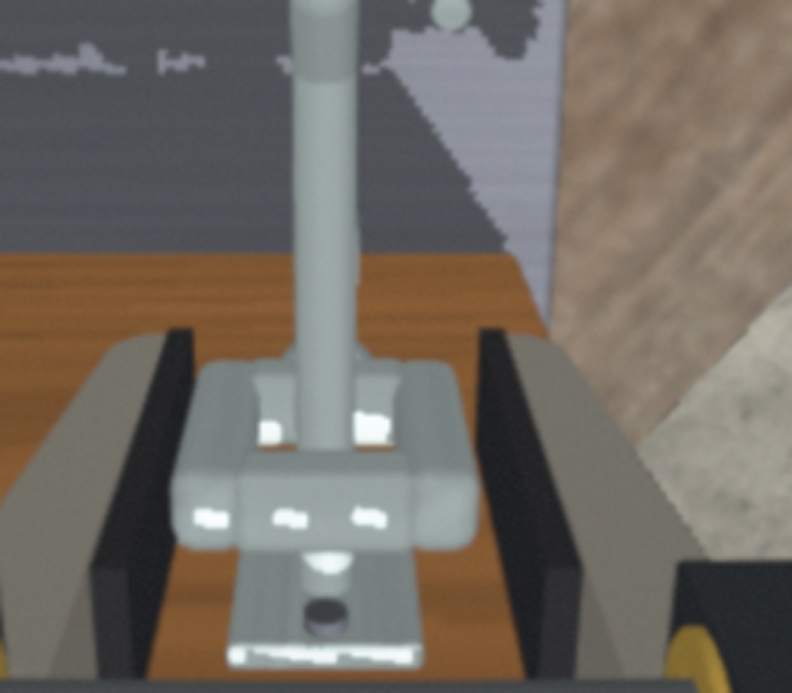

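```bash
python3 -m jog '[[0,0,0,0,-1,0,25],[0,0,0,0,-1,0,25],[0,0,0,0,-1,0,25],[0,0,0,0,-1,-4,25],[0,0,0,0,-1,-8,25],[0,0,0,0,-1,-10,25],[0,0,0,0,-1,-10,25],[0,0,0,6,-1,-10,25],[0,0,0,12,-1,-10,25],[0,0,0,18,-1,-10,25]]'; python3 - <<'E'
from h import *
c=Cam("wrist"); crop(c.im,180,150,420,360,3.3,"w15.png"); print(tool().round(4)); print(env.get_state()["force"],env.get_state()["ft_torque"])
E
```

```text
time_s: 16.78
ee_pos: [0.5748, 0.1809, 0.1698]
eef_rot: [-0.0, -0.069, 0.998, -0.0]
force: [-0.7, -0.3, -0.2]
grip_width: 0.0399
[[-9.905e-01 -1.378e-01 -1.900e-03  5.737e-01]
 [-1.378e-01  9.905e-01 -5.000e-04  1.807e-01]
 [ 1.900e-03 -3.000e-04 -1.000e+00  1.697e-01]
 [ 0.000e+00  0.000e+00  0.000e+00  1.000e+00]]
[-1.39219154  0.58610144 -1.19556611] [0.02330271 0.04060926 0.00904931]
```

View pics/w15.png

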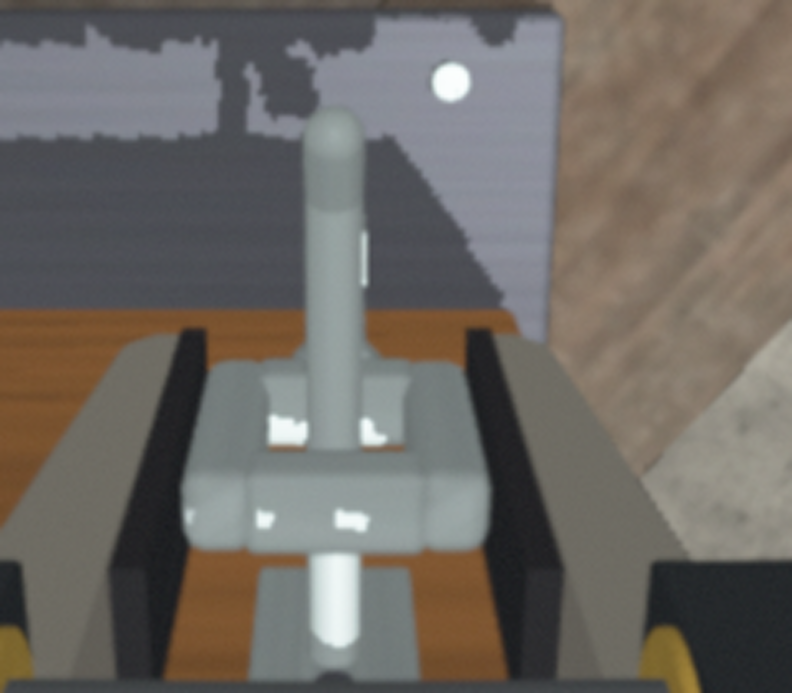

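```bash
python3 -m jog '[[0,0,0,8,0,0,25],[0,0,0,16,0,0,25],[0,0,0,24,0,0,25],[0,0,0,32,0,0,25],[0,0,0,39,0,0,25],[0,0,0,46,0,0,25],[0,0,0,53,0,0,25],[0,0,0,60,0,0,25],[0,0,0,68,0,0,25],[0,0,0,76,0,0,25]]'; python3 - <<'E'
from h import *
c=Cam("wrist"); crop(c.im,180,150,420,360,3.3,"w16.png"); print(tool()[:3,3].round(4)); print(env.get_state()["force"],env.get_state()["ft_torque"])
E
```

```text
time_s: 17.67
ee_pos: [0.4998, 0.1705, 0.1701]
eef_rot: [0.0, -0.069, 0.998, 0.0]
force: [-0.7, -0.1, -0.4]
grip_width: 0.0393
[0.4982 0.1702 0.1699]
[-1.68650398 -0.5838948  -1.30933747] [0.01419049 0.03167847 0.01417832]
```

View pics/w16.png

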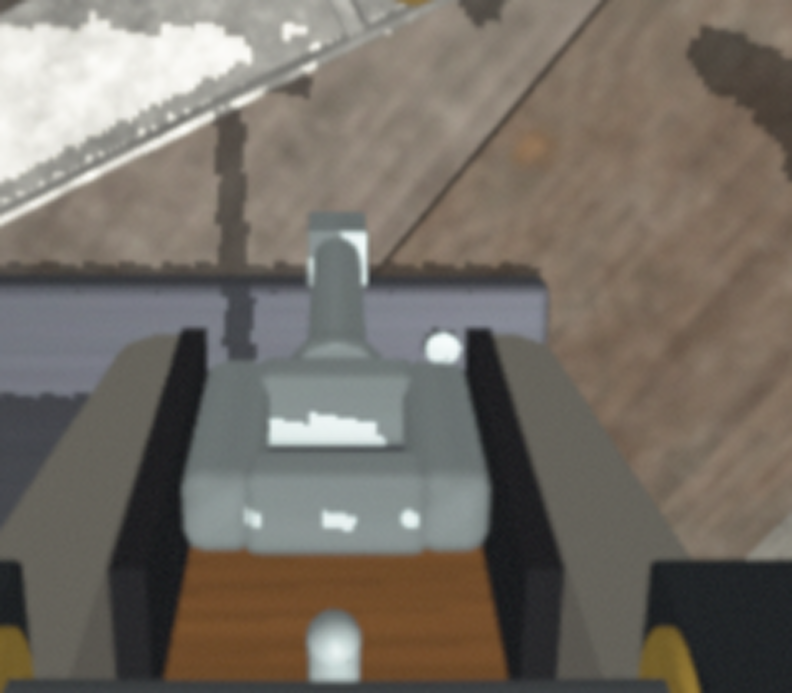

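```bash
cat > m4.py <<'E'
from h import *
d=env.snapshot("wrist"); H=np.array(d["hand_eye"]);K=np.array(d["mtx"]);D=np.array(d["D"])
def at(u,v,tz):
    u=180+(u+.5)/3.3-.5; v=150+(v+.5)/3.3-.5
    p=cv2.undistortPoints(np.array([[[u,v]]],float),K,D)[0,0]; r=H[:3,:3]@np.array([p[0],-p[1],-1]); o=H[:3,3]
    return ((o+r*(tz-o[2])/r[2])*1000).round(2)
oz=.001
print("end front low edge L/R",at(308,213,oz+.092),at(368,213,oz+.092))
print("end rear top? ",at(337,285,oz+.072))
print("bow top front edge",at(337,448,oz-.019),"bow bottom eye?" )
print("bow rear top edge",at(337,551,oz-.019), at(184,500,oz-.017),at(490,500,oz-.017))
def pj(P):
    q=np.linalg.inv(H)@np.array([*P,1]); q=q[:3]*[1,-1,-1]
    u=cv2.projectPoints(q.reshape(1,3),np.zeros(3),np.zeros(3),K,D)[0][0,0]; return ((u-[180,150]+.5)*3.3-.5).round(1)
for P in((.006,-.006,oz+.092),(.006,.006,oz+.092),(.006,.006,oz+.08),(.006,.02,oz+.019),(.006,.01,oz+.01),(.006,.01,oz-.01),(.006,.02,oz-.019),(-.006,.02,oz-.019)): print(P,pj(P))
E
python3 m4.py
```

```text
end front low edge L/R [ 5.2  -5.72 93.  ] [ 5.19  7.07 93.  ]
end rear top?  [-3.47  0.44 73.  ]
bow top front edge [ 10.24   0.33 -18.  ] bow bottom eye?
bow rear top edge [ -4.62   0.33 -18.  ] [  1.61 -19.26 -16.  ] [  1.59  19.93 -16.  ]
(0.006, -0.006, 0.093) [306.7 209.4]
(0.006, 0.006, 0.093) [363.  209.4]
(0.006, 0.006, 0.081) [364.3 227.2]
(0.006, 0.02, 0.02) [463.4 351.8]
(0.006, 0.01, 0.011) [402.1 377.2]
(0.006, 0.01, -0.009000000000000001) [410. 443.]
(0.006, 0.02, -0.018) [494.  477.7]
(-0.006, 0.02, -0.018) [490.  559.7]
```

```bash
python3 go.py 0.517 -0.236 0.20 183.6; python3 -c "
from h import *
print(env.get_state()['joint_positions'].round(3))"
```

```text
rot [-0.0002, -0.001, 0.0755] shift [38.4, -404.9, -29.9]
[ 0.326  0.277  1.901  0.     0.965 -1.383]
```

```bash
python3 -m jog '[[0,0,0,5,-5,-15,25],[0,0,0,10,-20,-30,25],[0,0,0.02,15,-50,-30,25],[0,0,0.04,20,-85,-30,25],[0,0,0.06,25,-120,-30,25],[0,0,0.0755,30,-155,-30,25],[0,0,0.0755,34,-190,-30,25],[0,0,0.0755,38,-225,-30,25],[0,0,0.0755,38,-260,-30,25],[0,0,0.0755,38,-295,-30,25]]'; python3 go.py 0.517 -0.236 0.19 183.6
```

```text
time_s: 18.6
ee_pos: [0.5036, -0.1287, 0.2003]
eef_rot: [0.0, -0.031, 1.0, -0.0]
force: [0.8, 1.0, -0.2]
grip_width: 0.0395
rot [-0.0002, 0.0007, -0.0002] shift [-6.7, -107.9, 10.4]
```

```bash
python3 -m jog '[[0,0,0,-2,-30,0,25],[0,0,0,-4,-60,5,25],[0,0,0,-6,-90,10,25],[0,0,0,-7,-106,10,25],[0,0,0,-7,-110,10,25],[0,0,0,-7,-110,10,25],[0,0,0,-7,-110,10,25],[0,0,0,-7,-110,10,25],[0,0,0,-7,-110,10,25],[0,0,0,-7,-110,10,25]]'; python3 - <<'E'
from h import *
import pickle
c=Cam("wrist"); pickle.dump(c.__dict__,open("w17.pkl","wb")); crop(c.im,0,0,560,420,1.4,"w17.png");crop(c.im,200,100,370,230,4.6,"w17a.png"); print(tool().round(4)); print(env.get_state()["force"],env.get_state()["ft_torque"])
E
```

```text
time_s: 19.43
ee_pos: [0.5175, -0.2352, 0.1903]
eef_rot: [0.0, -0.032, 0.999, 0.0]
force: [0.2, -0.5, -0.6]
grip_width: 0.0398
[[-9.980e-01 -6.380e-02  2.000e-04  5.175e-01]
 [-6.380e-02  9.980e-01 -0.000e+00 -2.353e-01]
 [-2.000e-04 -0.000e+00 -1.000e+00  1.903e-01]
 [ 0.000e+00  0.000e+00  0.000e+00  1.000e+00]]
[ 0.13808121 -0.54192577 -0.8405588 ] [0.00238977 0.00652905 0.05821048]
```

View pics/w17.png

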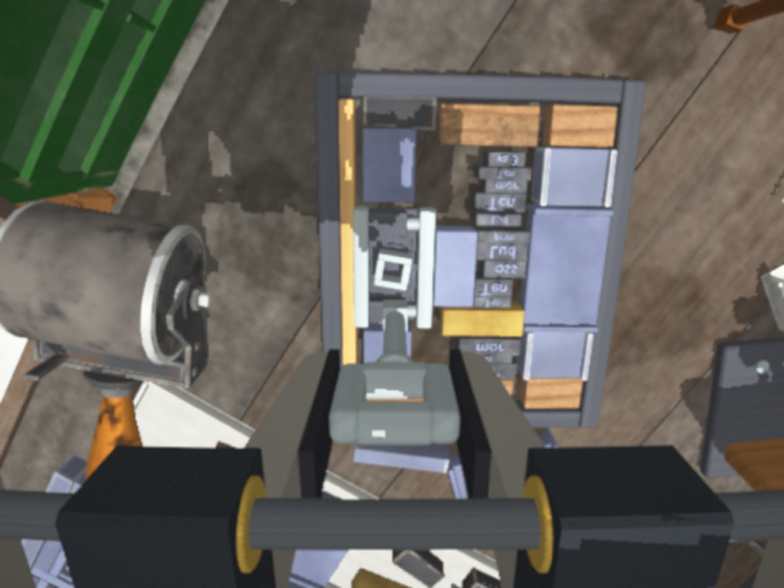

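View pics/w17a.png

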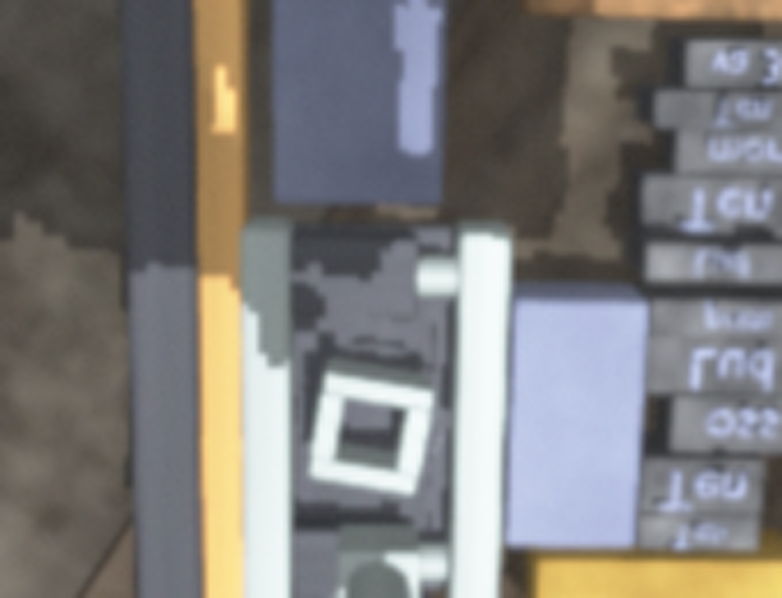

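```bash
cat > m5.py <<'E'
from h import *
import pickle
c=Cam.__new__(Cam); c.__dict__=pickle.load(open("w17.pkl","rb"))
A=lambda u,v,z=.021: c.atz(200+(u+.5)/4.6-.5,100+(v+.5)/4.6-.5,z)
def rep(P):
    Q=[A(*p) for p in P]; print("c",np.mean(Q,0).round(4)); 
    for i in range(4):
        d=Q[(i+1)%4]-Q[i]; print(round(np.linalg.norm(d)*1000,1),round(np.degrees(np.arctan2(d[1],d[0])),1))
rep([(329,374),(434,389),(415,493),(311,478)])
rep([(344,398),(408,406),(397,468),(334,460)])
# chase edges: quoin bars
for a,b in(((243,300),(243,560)),((458,225),(453,560)),((130,100),(136,560)),((197,100),(203,560))):
    d=A(*b)-A(*a); print("line",np.degrees(np.arctan2(d[1],d[0])))
print("tip cmd in tool", c.C[:3,3])
# key tip in image: expected
T=np.load("T.npy") if 0 else None
E
python3 m5.py
```

```text
c [ 0.5176 -0.2357  0.021 ]
20.8 85.3
21.6 -5.9
21.0 -94.9
21.5 173.6
c [ 0.5174 -0.236   0.021 ]
12.7 86.3
12.8 -5.8
12.6 -93.9
12.8 174.4
line 2.330614055241473
line 3.586281672826495
line 2.0464363499544156
line 2.690105224489706
tip cmd in tool [ 0.43411099 -0.24034144  0.34114918]
```

```bash
python3 go.py 0.5175 -0.2358 0.13 175; python3 -m jog '[[0,0,0.05,0,-0.5,10,25],[0,0,0.1,0,-0.5,30,25],[0,0,0.151,0,-0.5,45,25],[0,0,0.151,0,-0.5,55,25],[0,0,0.151,0,-0.5,60,25],[0,0,0.151,0,-0.5,60,25],[0,0,0.151,0,-0.5,60,25],[0,0,0.151,0,-0.5,60,25],[0,0,0.151,0,-0.5,60,25],[0,0,0.151,0,-0.5,60,25]]'; python3 - <<'E'
from h import *
import pickle
c=Cam("wrist"); pickle.dump(c.__dict__,open("w18.pkl","wb")); crop(c.im,210,150,350,255,5.6,"w18a.png"); print(tool().round(4)); print(env.get_state()["force"],env.get_state()["ft_torque"])
E
```

```text
rot [-0.0, 0.0002, 0.1511] shift [0.1, -0.5, 60.3]
time_s: 20.32
ee_pos: [0.5179, -0.2369, 0.1308]
eef_rot: [0.001, 0.044, 0.999, -0.0]
force: [0.0, -0.5, -0.7]
grip_width: 0.0399
[[-9.961e-01  8.800e-02  9.000e-04  5.178e-01]
 [ 8.800e-02  9.961e-01 -4.000e-04 -2.368e-01]
 [-9.000e-04 -3.000e-04 -1.000e+00  1.307e-01]
 [ 0.000e+00  0.000e+00  0.000e+00  1.000e+00]]
[ 0.0104412   0.04054452 -1.36941365] [0.03446605 0.05428282 0.03117505]
```

View pics/w18a.png

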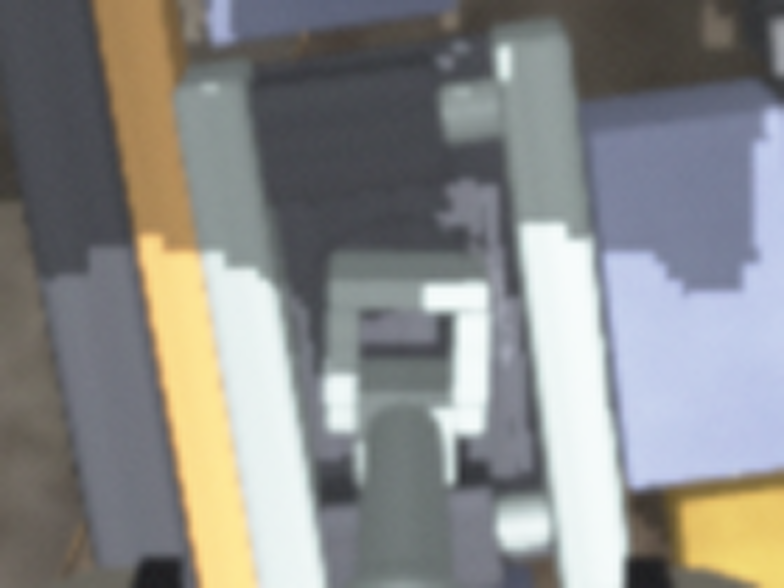

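```bash
cat > m6.py <<'E'
from h import *
import pickle
c=Cam.__new__(Cam); c.__dict__=pickle.load(open("w18.pkl","rb"))
A=lambda u,v,z=.021: c.atz(210+(u+.5)/5.6-.5,150+(v+.5)/5.6-.5,z)
def loc(p):
    T=tool(); return (T[:3,:3].T@(p-T[:3,3])*1000).round(1)
for n,p in(("outer frontL",(330,283)),("outer frontR",(489,283)),("outer rearL",(325,433)),("outer rearR",(485,433)),("inner front",(407,310)),("innerL",(360,340)),("innerR",(454,340))): print(n,loc(A(*p)))
# key: end square upper face rear edge etc at tool z
oz=1
for n,p,z in(("end front lower edge (92)",(407,390),93),("L",(358,405),93),("R",(457,405),93)):
    T=tool(); print(n,loc(A(*p,z=T[2,3]-z/1000)))
E
python3 m6.py; python3 - <<'E'
import cv2;import pickle
im=pickle.load(open("w18.pkl","rb"))["im"]
c=im[195:245,255:315]; cv2.imwrite("pics/w18b.png",cv2.resize(c,None,fx=12,fy=12,interpolation=cv2.INTER_CUBIC))
E
```

```text
outer frontL [ 10.7  -9.4 109.7]
outer frontR [ 10.7  11.7 109.6]
outer rearL [-10.5 -10.3 109.7]
outer rearR [-10.5  11.4 109.7]
inner front [  6.9   0.8 109.7]
innerL [  2.8  -5.5 109.7]
innerR [  2.8   7.1 109.7]
end front lower edge (92) [ 1.3  0.8 93. ]
L [-0.7 -5.4 93. ]
R [-0.7  7.1 93. ]
```

View pics/w18b.png

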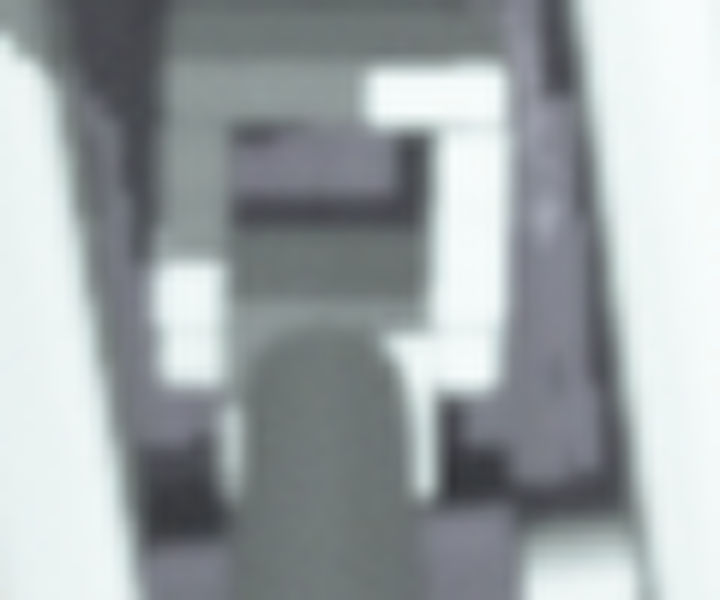

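```bash
python3 -m jog '[[0,0,0,0.5,0,2,25],[0,0,0,0.5,0,4,25],[0,0,0,0.5,0,6,25],[0,0,0,0.5,0,8,25],[0,0,0,0.5,0,10,25],[0,0,0,0.5,0,12,25],[0,0,0,0.5,0,14,25],[0,0,0,0.5,0,15,25],[0,0,0,0.5,0,16,25],[0,0,0,0.5,0,16,25]]'; python3 - <<'E'
from h import *
import pickle
c=Cam("wrist"); pickle.dump(c.__dict__,open("w19.pkl","wb")); crop(c.im,210,150,350,255,5.6,"w19a.png"); print(tool().round(4)); print(env.get_state()["force"],env.get_state()["ft_torque"])
E
```

```text
time_s: 21.2
ee_pos: [0.5169, -0.2365, 0.1138]
eef_rot: [-0.0, 0.044, 0.999, 0.0]
force: [0.8, 0.2, -0.7]
grip_width: 0.0397
[[-9.961e-01  8.820e-02 -1.000e-04  5.170e-01]
 [ 8.820e-02  9.961e-01  1.000e-04 -2.366e-01]
 [ 1.000e-04  0.000e+00 -1.000e+00  1.140e-01]
 [ 0.000e+00  0.000e+00  0.000e+00  1.000e+00]]
[ 0.32450783 -0.34449635  0.09520511] [0.06238632 0.01885934 0.03289647]
```

View pics/w19a.png

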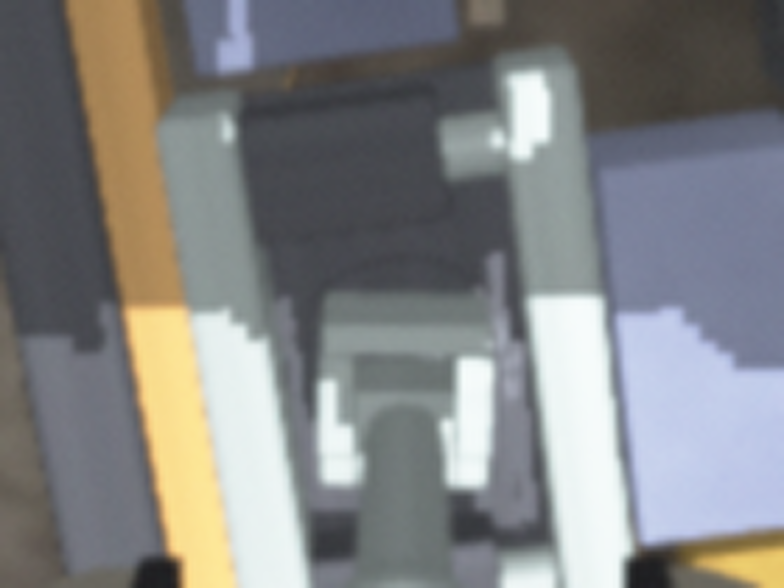

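```bash
python3 -m jog '[[0,0,0,0,0,1,25],[0,0,0,0,0,2,25],[0,0,0,0,0,3,25],[0,0,0,0,0,4,25],[0,0,0,0,0,5,25],[0,0,0,0,0,6,25],[0,0,0,0,0,7,25],[0,0,0,0,0,8,25],[0,0,0,0,0,8,25],[0,0,0,0,0,8,25]]'; python3 - <<'E'
from h import *
import pickle
c=Cam("wrist"); pickle.dump(c.__dict__,open("w20.pkl","wb")); crop(c.im,210,150,350,255,5.6,"w20a.png"); print(tool().round(4)); print(env.get_state()["force"],env.get_state()["ft_torque"])
E
```

```text
time_s: 22.08
ee_pos: [0.5169, -0.2366, 0.106]
eef_rot: [-0.0, 0.044, 0.999, 0.0]
force: [-0.1, 0.0, -0.8]
grip_width: 0.0396
[[-0.9961  0.0882 -0.      0.517 ]
 [ 0.0882  0.9961  0.     -0.2366]
 [ 0.      0.     -1.      0.1061]
 [ 0.      0.      0.      1.    ]]
[ 0.55700495 -0.34126209 -0.75506108] [ 0.03690027 -0.00396576  0.03810742]
```

View pics/w20a.png

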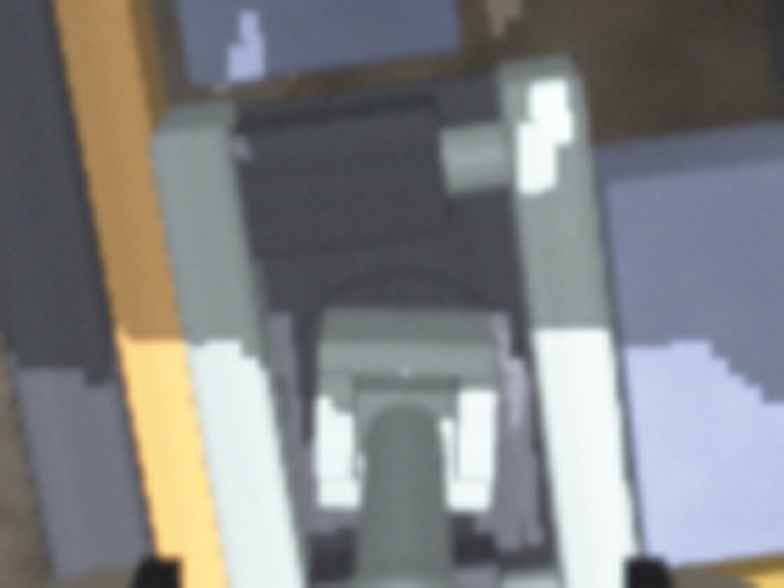

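```bash
cat > tq.py <<'E'
from h import *
s=env.get_state(); T=tool(); a=np.degrees(np.arctan2(T[1,0],T[0,0]))%360
print("yaw",round(a,2),"turned rad",round(np.radians(174.94-a),3),"F",s["force"].round(2),"T",s["ft_torque"].round(3),"grip",s["grip_width"],"eff6",round(s["effort"][5],3),"vq6",round(s["qvel"][5],3))
E
python3 tq.py
python3 -m jog '[[0,0,0.02,0,0,0,25],[0,0,0.04,0,0,0,25],[0,0,0.06,0,0,0,25],[0,0,0.08,0,0,0,25],[0,0,0.1,0,0,0,25],[0,0,0.12,0,0,0,25],[0,0,0.14,0,0,0,25],[0,0,0.16,0,0,0,25],[0,0,0.18,0,0,0,25],[0,0,0.2,0,0,0,25]]'; python3 tq.py
```

```text
yaw 174.94 turned rad -0.0 F [ 0.56 -0.34 -0.76] T [ 0.037 -0.004  0.038] grip 0.03987149708209071 eff6 0.0 vq6 0.001
time_s: 22.97
ee_pos: [0.5171, -0.2365, 0.1061]
eef_rot: [0.0, 0.145, 0.989, 0.0]
force: [0.8, 1.4, -0.4]
grip_width: 0.0396
yaw 163.37 turned rad 0.202 F [ 0.85  1.45 -0.36] T [ 0.464 -0.259  0.209] grip 0.03961295380254781 eff6 -0.208 vq6 0.236
```

```bash

python3 -m jog '[[0,0,0.01,0,0,0,25],[0,0,0.02,0,0,0,25],[0,0,0.03,0,0,0,25],[0,0,0.04,0,0,0,25],[0,0,0.05,0,0,0,25],[0,0,0.06,0,0,0,25],[0,0,0.07,0,0,0,25],[0,0,0.08,0,0,0,25],[0,0,0.09,0,0,0,25],[0,0,0.1,0,0,0,25]]'; python3 tq.py
python3 -m jog '[[0,0,0.01,0,0,0,25],[0,0,0.02,0,0,0,25],[0,0,0.03,0,0,0,25],[0,0,0.04,0,0,0,25],[0,0,0.05,0,0,0,25],[0,0,0.06,0,0,0,25],[0,0,0.07,0,0,0,25],[0,0,0.08,0,0,0,25],[0,0,0.09,0,0,0,25],[0,0,0.1,0,0,0,25]]'; python3 tq.py
```

```text
time_s: 23.8
ee_pos: [0.517, -0.2365, 0.1061]
eef_rot: [0.0, 0.193, 0.981, 0.0]
force: [1.5, 4.1, -0.1]
grip_width: 0.0396
yaw 157.69 turned rad 0.301 F [ 1.45  4.12 -0.15] T [ 0.952 -0.549  0.185] grip 0.03956765992363316 eff6 0.007 vq6 0.119
time_s: 24.63
ee_pos: [0.5171, -0.2365, 0.1061]
eef_rot: [0.0, 0.242, 0.97, 0.0]
force: [3.0, 4.2, -0.7]
grip_width: 0.0396
yaw 151.96 turned rad 0.401 F [ 3.03  4.19 -0.71] T [ 1.182 -0.658  0.224] grip 0.039633191204585826 eff6 0.013 vq6 0.119
```

```bash

python3 -m jog '[[0,0,0.01,0,0,0,25],[0,0,0.02,0,0,0,25],[0,0,0.03,0,0,0,25],[0,0,0.04,0,0,0,25],[0,0,0.05,0,0,0,25],[0,0,0.06,0,0,0,25],[0,0,0.07,0,0,0,25],[0,0,0.08,0,0,0,25],[0,0,0.09,0,0,0,25],[0,0,0.1,0,0,0,25]]'; python3 tq.py
python3 - <<'E'
from h import *
c=Cam("wrist"); crop(c.im,200,100,370,230,4.6,"w21.png")
E
```

```text
time_s: 25.47
ee_pos: [0.5171, -0.2365, 0.1061]
eef_rot: [0.0, 0.29, 0.957, 0.0]
force: [2.4, 5.3, 0.3]
grip_width: 0.0396
yaw 146.23 turned rad 0.501 F [2.43 5.26 0.35] T [ 1.25  -0.778  0.21 ] grip 0.03956682065870678 eff6 0.018 vq6 0.119
```

View pics/w21.png

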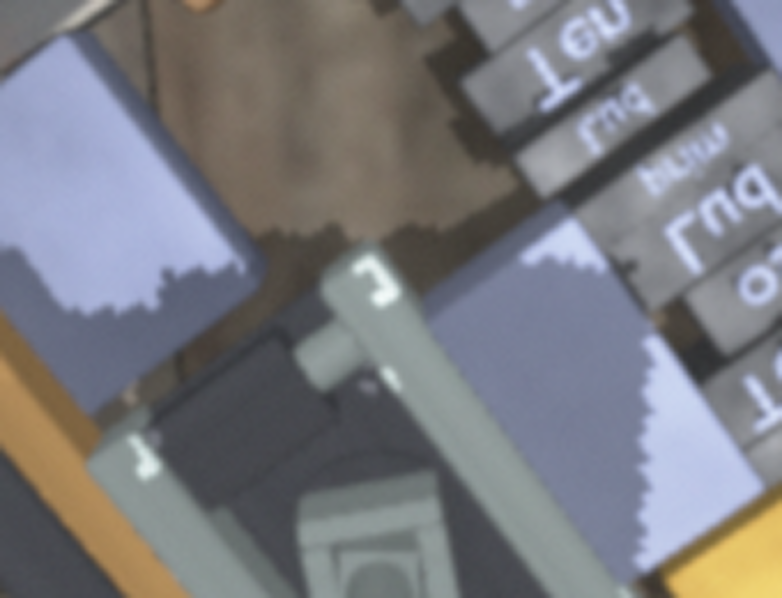

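```bash

python3 -m jog '[[0,0,0.01,0,0,0,25],[0,0,0.02,0,0,0,25],[0,0,0.03,0,0,0,25],[0,0,0.04,0,0,0,25],[0,0,0.05,0,0,0,25],[0,0,0.06,0,0,0,25],[0,0,0.07,0,0,0,25],[0,0,0.08,0,0,0,25],[0,0,0.09,0,0,0,25],[0,0,0.1,0,0,0,25]]'; python3 tq.py
python3 -m jog '[[0,0,0.01,0,0,0,25],[0,0,0.02,0,0,0,25],[0,0,0.03,0,0,0,25],[0,0,0.04,0,0,0,25],[0,0,0.05,0,0,0,25],[0,0,0.06,0,0,0,25],[0,0,0.07,0,0,0,25],[0,0,0.08,0,0,0,25],[0,0,0.09,0,0,0,25],[0,0,0.1,0,0,0,25]]'; python3 tq.py
```

```text
time_s: 26.35
ee_pos: [0.5171, -0.2364, 0.1061]
eef_rot: [0.0, 0.338, 0.941, 0.0]
force: [3.5, 4.1, 0.4]
grip_width: 0.0397
yaw 140.5 turned rad 0.601 F [3.54 4.08 0.39] T [ 1.234 -0.722  0.304] grip 0.03968495364896568 eff6 0.052 vq6 0.12
time_s: 27.18
ee_pos: [0.5172, -0.2365, 0.1061]
eef_rot: [0.0, 0.384, 0.923, 0.0]
force: [3.7, 4.2, -1.1]
grip_width: 0.0396
yaw 134.78 turned rad 0.701 F [ 3.67  4.18 -1.08] T [ 1.28  -0.767  0.309] grip 0.039634890113970714 eff6 0.095 vq6 0.117
```

```bash

python3 -m jog '[[0,0,0.01,0,0,0,25],[0,0,0.02,0,0,0,25],[0,0,0.03,0,0,0,25],[0,0,0.04,0,0,0,25],[0,0,0.05,0,0,0,25],[0,0,0.06,0,0,0,25],[0,0,0.07,0,0,0,25],[0,0,0.08,0,0,0,25],[0,0,0.09,0,0,0,25],[0,0,0.1,0,0,0,25]]'; python3 tq.py
python3 - <<'E'
from h import *
c=Cam("wrist"); crop(c.im,200,100,370,230,4.6,"w22.png"); print(env.get_state()["ft_torque"])
E
```

```text
time_s: 28.02
ee_pos: [0.5173, -0.2364, 0.1061]
eef_rot: [0.0, 0.43, 0.903, 0.0]
force: [2.7, 3.9, -0.5]
grip_width: 0.0398
yaw 129.05 turned rad 0.801 F [ 2.71  3.95 -0.51] T [ 1.292 -0.863  0.356] grip 0.03977143601133698 eff6 0.142 vq6 0.119
[ 1.32159946 -0.81974922  0.30318013]
```

View pics/w22.png

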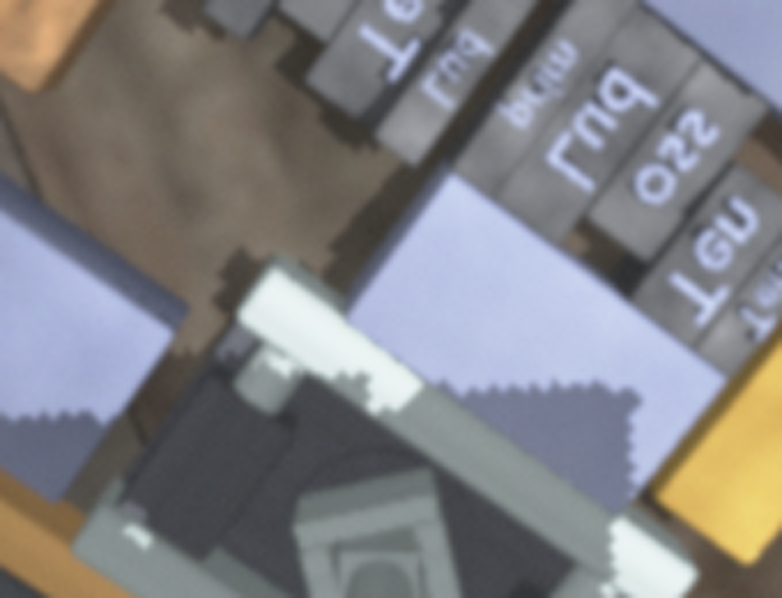

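```bash

python3 -m jog '[[0,0,0.01,0,0,0,25],[0,0,0.02,0,0,0,25],[0,0,0.03,0,0,0,25],[0,0,0.03,0,0,0,25],[0,0,0.03,0,0,0,25],[0,0,0.03,0,0,0,25],[0,0,0.02,0,0,0,25],[0,0,0.01,0,0,0,25],[0,0,0,0,0,0,25],[0,0,0,0,0,0,25]]'; python3 tq.py
python3 -m jog '[[0,0,-0.01,0,0,0,25],[0,0,-0.02,0,0,0,25],[0,0,-0.02,0,0,0,25],[0,0,-0.02,0,0,0,36],[0,0,-0.02,0,0,0,44],[0,0,-0.02,0,0,0,52],[0,0,-0.02,0,0,0,60],[0,0,-0.02,0,0,0,68],[0,0,-0.02,0,0,0,75],[0,0,-0.02,0,0,0,75]]'; python3 tq.py
python3 - <<'E'
from h import *
c=Cam("wrist"); crop(c.im,150,100,420,310,2.9,"w23.png")
E
```

```text
time_s: 28.9
ee_pos: [0.5172, -0.2364, 0.1061]
eef_rot: [0.0, 0.43, 0.903, 0.0]
force: [3.2, 6.0, -1.5]
grip_width: 0.0398
yaw 129.09 turned rad 0.8 F [ 3.18  6.01 -1.48] T [ 1.303 -0.844  0.161] grip 0.03980781472036948 eff6 -0.028 vq6 0.015
time_s: 29.73
ee_pos: [0.5169, -0.2368, 0.1061]
eef_rot: [-0.0, 0.421, 0.907, -0.0]
force: [-1.2, -0.1, -1.2]
grip_width: 0.0742
yaw 130.24 turned rad 0.78 F [-1.16 -0.06 -1.23] T [-0.088 -0.006  0.068] grip 0.07418292290971365 eff6 0.002 vq6 -0.0
```

View pics/w23.png

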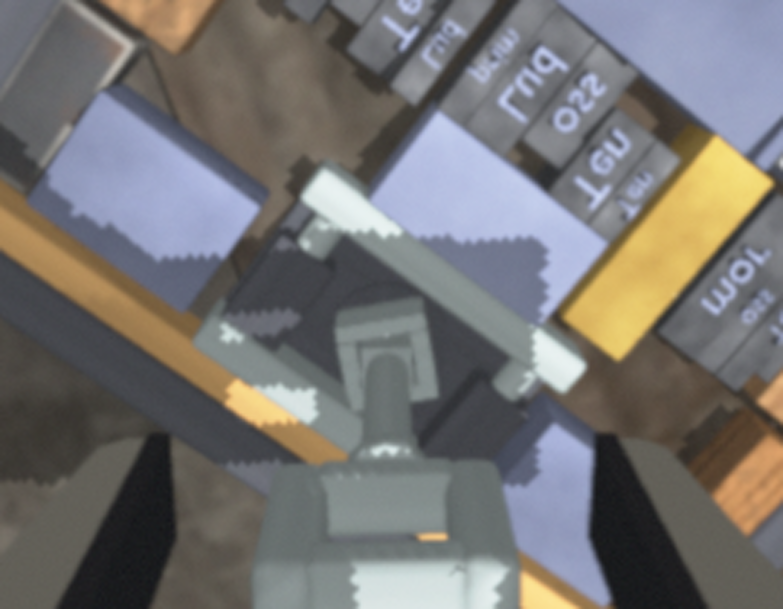

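```bash

python3 -m jog '[[0,0,0,0,0,-10,75],[0,0,0,0,0,-30,75],[0,0,0,0,0,-55,75],[0,0,0,0,0,-80,75],[0,0,0,0,0,-105,75],[0,0,0,20,0,-120,75],[0,0,0,45,0,-120,75],[0,0,0,60,0,-120,75],[0,0,0,60,0,-120,75],[0,0,0,60,0,-120,75]]'
python3 - <<'E'
from h import *
c=Cam("wrist"); crop(c.im,0,0,560,420,1.4,"w24.png")
s=Cam("scene"); crop(s.im,160,150,400,330,3.3,"s24.png")
E
```

```text
time_s: 30.62
ee_pos: [0.4783, -0.1907, 0.227]
eef_rot: [0.001, 0.42, 0.907, -0.0]
force: [0.8, -0.6, -0.3]
grip_width: 0.075
```

View pics/w24.png

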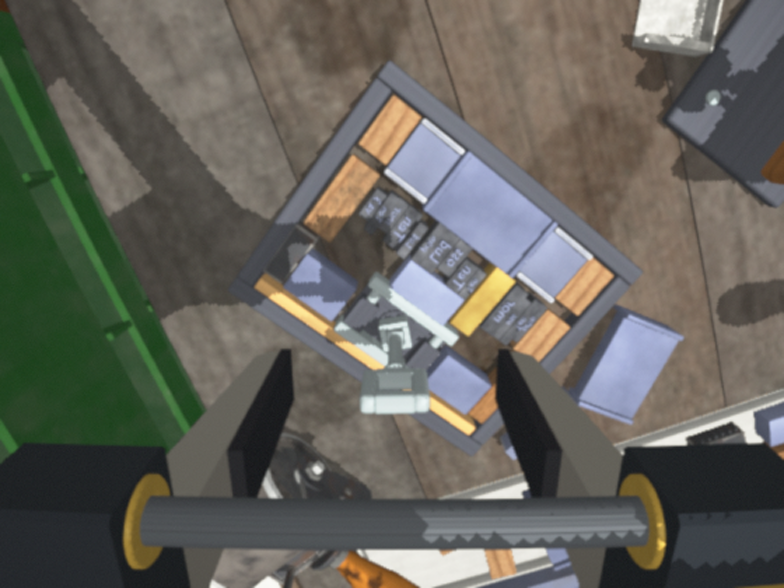

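View pics/s24.png

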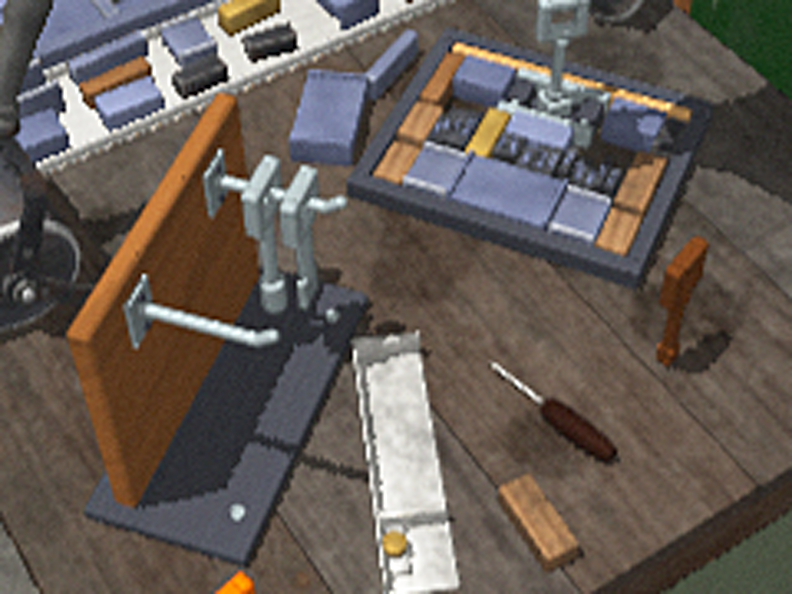

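```bash
python3 -c "
from rig import env
print(env.sign_off())"
```

```text
the job is handed in; nothing more can be done
None
```

The job is done and handed in at about 31 s; no check failed or disagreed. The final pictures show the tube and blade keys on the spare hook, the crowded hook empty, and the square-ended key standing upright in the quoin. The bystanders look undisturbed and the gripper is clear of everything.

- **Hanging the keys:** I moved the tube key and then the blade key to the spare hook, about 30 and 54 mm from the board. The force readings at the end of each hook move stayed at or below about 5 N.
- **Setting the key:** The socket was turned about 8° from the chase. I aligned the key to it and put it about 13 mm into the socket, with no force felt.
- **Locking up:** I turned it about 0.83 rad clockwise. The torque held near 0.21 N m, began to climb after about 0.5 rad, and read 0.36 N m at 0.80 rad. That corresponds to roughly 30 N of clamping. I then eased the wrist back slightly, within the socket's play, before letting go.

The 30 N is an estimate from a noisy torque reading. Torque, joint effort and turn angle gave 25 to 30 N at 0.80 rad.

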